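Clear the drawer front, fetch the tea light, put everything back

ROBOT

A 6-joint arm with a two-finger parallel gripper is mounted at the origin on a cart in front of the work surface, level with it; the furniture and walls round the work are solid. World frame = base frame: x ahead of the robot, y to its left, z up, the work surface at z = 0. Lengths are in m, angles in rad, forces in N, time in s.
With the tool pointing down it reaches from about 0.375 to 0.9 m from the base axis. Payload 3.1 kg.
Tool frame: the origin (TCP) lies between the finger pads; the fingertips stand robot.tip_extent ahead of it and the grasp point (between the pads) lies 3 mm ahead of it (robot.tip_extent is the distance from the TCP to the fingertips, in m); z points along the fingers, x is the direction in which the jaws open and shut, and the axes are right-handed (so a half turn about z gives the same grasp; the last joint's range is limited). The gripper opens to 87 mm and grips with 3 to 60 N. Pads are 19 mm wide; open, the fingers measure 117 mm over their backs; the gripper's body (75 mm by 190 mm) begins 51 mm behind the grasp point.
Start: joints at [1.089, 0.527, 1.433, -0, 1.181, -0.178], TCP at [0.186, 0.597, 0.219] pointing down, gripper open.
Joint ranges: [-3.08, 3.08], [-0.75, 2.2], [0.22, 2.44], [-1.43, 4.57], [0, 2.65], [-2.85, 2.85]. Speed limits (rad/s): [2.79, 2.79, 3.14, 3.14, 3.14, 3.14].

INTERFACE

Orientations are given as a unit quaternion [x, y, z, w].
In Python, from rig import robot, cams gives the robot as it stands.
- The arm moves only by the tool carry_out, never from a script. Its argument "steps" is a list of rows, each a list of 3 entries, a list of its own where there are three numbers: the shift along the world's x, y, z in cm, then the turn about the world's z in degrees, then the closure, from 0 (fully open) to 1 (shut). In form: [[[dx, dy, dz], spin, fingers], ...]. A call has 1 to 10 rows; each row shifts and turns the pose as measured when the row begins; what a row does not reach is not made up. A row lasts 1/10 s, in which the tool goes at most 50 mm and 8.59 degrees, less where a joint would pass 70% of its speed; a pose out of reach is approached as far as the arm can. A call with a gripper value outside its range is refused whole. The fingers move at their own pace and stop on an object; "squeeze" is the grip in N (left out, the last holds). Time passes only in rows, so rows that do not move let the fingers close. It gives the time, the measured TCP pose, the force and the opening at its end, in the units of the state.
- robot.get_obs(): the state, without advancing time (a new reading comes with each control period).
- cams.camera(name): name is "side" or "top" or "wrist"; returns a dict with "pixels" (480x640x3 uint8, red, green, blue), "fx", "fy", "cx", "cy" (pixels), "k1" (the pictures are not rectified: a ray, as slopes to the right and down, at radius r is drawn at 1 + k1 r^2 times it, then the intrinsics apply), "eye" and "rotation" of the camera in the world. Camera axes: x right, y up, looking along -z (the intrinsics and any distortion apply to the point x, -y, -z); pixel columns grow to the right and rows downward; lengths in m; the calibration is good to about 2 mm. A picture is of the moment at which its call begins. There is no depth.
- robot.hand_in(): hands the job in, once; it reports no verdict.
The state is a dict: "time": time; "q": joint angles; "joint_velocities": joint speeds; "joint_torque": joint torques, N m; "position": TCP position; "tool_rot": TCP orientation; "ft_force": force on the tool from outside, world axes, zero at the start; "moment": the same for the moment, N m; "grip_width": finger opening in m.
Only numpy, scipy, OpenCV 4.12 (cv2) and the standard library are available. Lean on these libraries where they do the work, as an engineer would, in place of code of your own. Each camera call takes 0.05 s, during which the arm holds its last target. There are 200 camera calls.

TASK

The tea light lies in the little wooden drawer, which stands ajar because two of the three condiment containers are parked in front of it: set those two aside, standing together on the wooden chopping board, and leave the third, which is not in the drawer's way, where it is. Then pull the drawer out as far as it goes and put the tea light flat into the recess of its dark round holder; the clothes peg stays in the drawer. Finally push the drawer fully shut and put both containers back upright where each of them stood at the start, without tipping any over or shoving any with the drawer.

Things in the scene. Friction and masses are not known exactly. Their poses are not given: they have to be found in the camera images.
- pepper_mill: Tall turned brown wooden pepper mill with a small metal knob on top, loose, 58 mm across at its widest, 170 mm high, 0.18 kg. Origin: centre of its underside, z up. From 123 to 159 mm above the underside it has a round head 49 mm across, good to grip. It may stand in front of the drawer or beside the unit, as may the other two containers.
- spice_jar: Glass spice jar with a red cap and a dark label, loose, 44 mm across, 105 mm high, 0.11 kg; the cap is 44 mm across, from 85 to 105 mm above the underside. Origin: centre of its underside, z up.
- salt_shaker: Small glass salt shaker with a grey domed top, loose, 44 mm across, 90 mm high, 0.10 kg; its body is 44 mm across up to 66 mm, the top above that 34 mm across. Origin: centre of its underside, z up.
- tea_light: Tea light: a round silvery cup with red wax, loose, 38 mm across, 15 mm high, 15 g. Origin: centre of its underside, z up. At the start it lies on the drawer's floor (22 mm above the worktop), just behind the drawer front, about 45 mm left or right of the drawer's middle, visible in the open gap. It moves along with the drawer.
- peg: Wooden clothes peg, loose, lying flat across the other half of the drawer, also visible in the gap, 72 mm long (along its y) and 15 mm wide, 12 mm high. Origin: centre of its underside. It stays in the drawer.
- unit: Light-wood drawer unit, fixed, 190 x 230 x 75 mm, notebook on top. Origin: centre of underside; x points to its back, the drawer slides along -x. Shut, the front's face is at x -95 mm; the front is 224 mm wide (so is its path), 15 mm thick, top at 63 mm. Two containers stand in its way at x about -240, y about +-60 mm; one beside it at y about -180 mm.
- unit_drawer0 (a joint): How far the drawer is pulled out, in m: 0 fully shut, 0.125 at its stop; about 0.048 at the start. It slides with about 1 N of friction and stays where it is left.
- unit_drawer0_handle (a point): Middle of the drawer's bar handle: a steel bar 11 mm thick and 115 mm long, level, along the unit's y, 35 mm in front of the drawer front's face and about 41 mm above the worktop; it moves with the drawer. A finger fits between bar and drawer front.
- board: Brown wooden chopping board, fixed, 140 mm (x) by 200 mm (y), 14 mm thick, with a short narrower grip tab at its -y end. Origin: centre of the 140 x 200 mm part's underside; its top is 14 mm above that.
- holder: Dark round wooden tea-light holder, fixed, 92 mm across, 20 mm high. Origin: centre of its underside. In its top is a round recess 50 mm wide and 4 mm deep; the tea light sits on the recess floor, 16 mm above the underside.
There are look-alikes about, which are no part of the job. What is shaped like the salt_shaker but blue is not meant.

How it is judged:
By the outcome, as a careful person would: the job done as asked, in the order asked, and still so for the second after the job is handed in, with the robot touching nothing.
It also fails if it takes over 136 s, if anything falls off the work surface, if the arm or the gripper's body presses on something with over 40 N, if the wrist force passes 120 N, or if a joint passes its speed limit or range.

## Working session

There is one attempt and no reset: what is moved stays moved. The work goes in short steps, Python scripts to look and compute and a tool call to move; the robot and the scene stay as the last step left them, time stands still between calls to the robot, and variables do not carry over. Pictures are saved under pics/ and viewed, about 12 in all and at most 16, crops included, and the job is handed in when it is done.

Besides the shell and the picture viewer there is one more tool, called after "Call:" by a JSON object that holds its "op" and its "data", one argument or row to a line. carry_out: Moves the arm, as the interface text tells. Its arguments: {"type":"object","properties":{"steps":{"type":"array"},"squeeze":{"type":"number"}},"required":["steps"]}

```bash
ls; mkdir -p pics
python3 - <<'E'
from rig import robot,cams
import cv2
print(robot.tip_extent, robot.get_obs())
for n in("top","side"):
    c=cams.camera(n); cv2.imwrite(f"pics/{n}0.png",c["pixels"][:,:,::-1])
    print(n,{k:v for k,v in c.items() if k!="pixels"})
E
```

```text
pics
0.022 {'time': 0.0, 'q': array([ 1.08948884e+00,  5.28440509e-01,  1.43391866e+00, -2.70715711e-05,
        1.18136083e+00, -1.78477570e-01]), 'joint_velocities': array([ 1.22232051e-03,  2.44745474e-03, -1.49812016e-03,  1.40050696e-03,
        8.76622602e-05,  1.25067787e-03]), 'joint_torque': array([-9.55205996e-05, -4.40038848e+01, -1.76590258e+01,  6.32888381e-02,
        5.82824077e-02, -1.55378684e-04]), 'position': array([0.1860069 , 0.59590416, 0.21778219]), 'tool_rot': array([ 8.05670912e-01,  5.92362431e-01, -9.49710699e-04,  4.79166607e-04]), 'ft_force': array([ 0.03443004,  0.30261163, -0.57173128]), 'moment': array([-0.04779642, -0.05447916,  0.0122183 ]), 'grip_width': 0.08749286570323657}
top {'fx': 441.0699895844687, 'fy': 441.0699895844687, 'cx': 315.5939447227859, 'cy': 237.19806472218238, 'k1': 0.019623277687385286, 'eye': array([0.47327394, 0.06146432, 0.91376169]), 'rotation': array([-0.03804278,  0.03494391,  0.7097238 , -0.70258365])}
side {'fx': 585.586992786071, 'fy': 585.586992786071, 'cx': 297.7891033476227, 'cy': 242.34809626060732, 'k1': 0.04034413869890563, 'eye': array([ 0.48222986, -1.02996357,  0.58338845]), 'rotation': array([ 0.5388154 , -0.0197966 , -0.01051734,  0.84212555])}
```

View pics/top0.png

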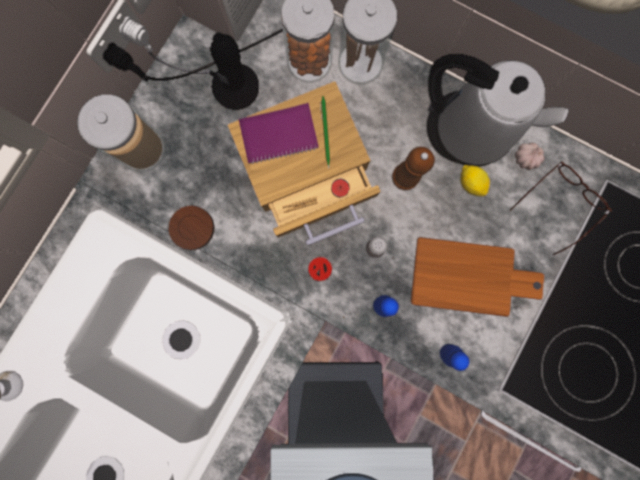

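View pics/side0.png

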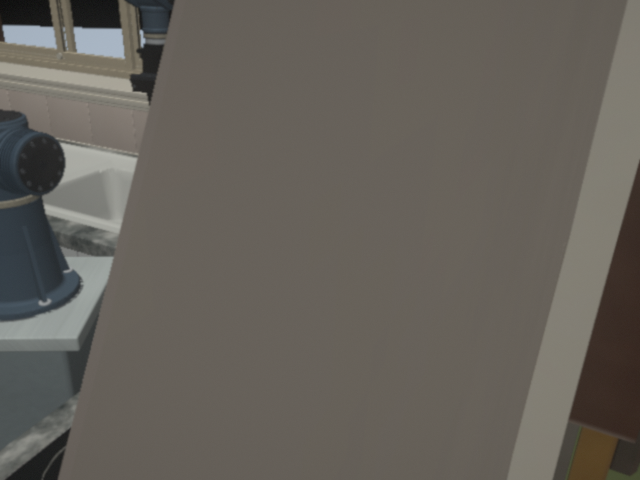

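The top view shows the unit at (300,150) with the drawer ajar. The tea light is at (340,187) and the peg at (300,207). The candidates are:
- the red-capped spice jar at (320,268)
- the grey salt shaker at (377,245), with blue look-alikes at (387,306) and (455,357), which are not meant
- the pepper mill at (412,165), beside the unit, which stays
- the holder at (191,227) and the board at (465,275)

The side view is blocked by a wall.

```bash
cat > h.py <<'E'
import numpy as np, cv2
from scipy.spatial.transform import Rotation as R
from rig import robot,cams
def w(c,u,v,z):
    p=cv2.undistortPoints(np.array([[[u,v]]],float),np.array([[c["fx"],0,c["cx"]],[0,c["fy"],c["cy"]],[0,0,1]]),np.array([c["k1"],0,0,0,0.]))[0,0]
    d=R.from_quat(c["rotation"]).apply([p[0],-p[1],-1]); e=np.array(c["eye"])
    return e+d*(z-e[2])/d[2]
def pix(c,P):
    q=R.from_quat(c["rotation"]).inv().apply(np.array(P)-c["eye"]); x,y=q[0]/-q[2],-q[1]/-q[2]; s=1+c["k1"]*(x*x+y*y)
    return c["fx"]*x*s+c["cx"],c["fy"]*y*s+c["cy"]
def crop(c,u0,v0,u1,v1,f,name):
    cv2.imwrite("pics/"+name,cv2.resize(np.ascontiguousarray(c["pixels"][v0:v1,u0:u1,::-1]),None,fx=f,fy=f,interpolation=cv2.INTER_CUBIC))
E
python3 - <<'E'
from h import *
c=cams.camera("top"); crop(c,160,80,420,280,3,"a.png")
crop(c,280,200,560,380,2.5,"b.png")
c=cams.camera("wrist");
E
```

```text
(no output)
```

View pics/a.png

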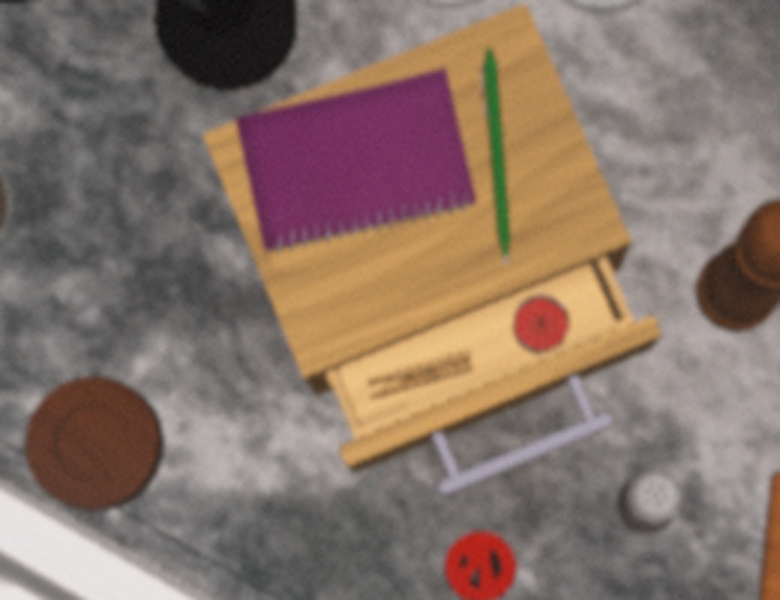

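View pics/b.png

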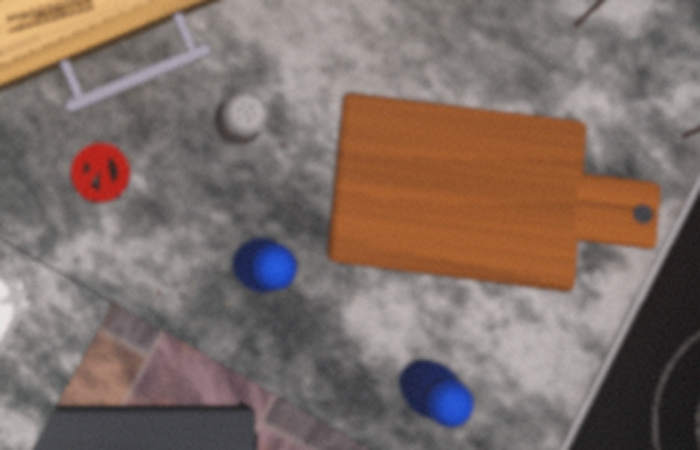

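Crop a, in its own pixels:
- red cap at (480,566)
- salt top at (652,498)
- tea light at (541,324)
- holder at (94,442)
- handle bar from (445,487) to (608,420)

Crop b shows the board corners at (346,94), (585,123), (573,291) and (331,262).

Run:
```python
from h import *
np.set_printoptions(precision=4,suppress=True)
c=cams.camera("top")
A=lambda u,v,z:w(c,160+u/3,80+v/3,z)
B=lambda u,v,z:w(c,280+u/2.5,200+v/2.5,z)
ut=np.array([A(*p,.075) for p in[(205,133),(525,8),(628,243),(307,378)]]);print("unit",ut,ut.mean(0),[np.linalg.norm(ut[i]-ut[i-1]) for i in range(4)])
d=ut[0]+ut[1]-ut[2]-ut[3]; print("unit x yaw",np.degrees(np.arctan2(d[1],d[0])))
y=np.radians(0)+np.arctan2(d[1],d[0]); U=lambda x,yy:ut.mean(0)[:2]+[np.cos(y)*x-np.sin(y)*yy,np.sin(y)*x+np.cos(y)*yy]
print("exp pts",U(-.24,.06),U(-.24,-.06),U(0,-.18),"face",U(-.143,0),"handle",U(-.178,0))
print("cap",A(480,566,.105),"salt",A(652,498,.088),"tea",A(541,324,.037),"hold",A(94,442,.02))
h=np.array([A(445,487,.046),A(608,420,.046)]);print("handle",h,h.mean(0),np.linalg.norm(h[0]-h[1]))
b=np.array([B(*p,.014) for p in[(346,94),(585,123),(573,291),(331,262)]]);print("board",b,b.mean(0),[np.linalg.norm(b[i]-b[i-1]) for i in range(4)])
print("mill",A(737,300,0),w(c,424,156,.165), "blue",B(275,268,.085),B(452,403,.085))
print(R.from_quat(robot.get_obs()["tool_rot"]).as_matrix())
```

```text
unit [[ 0.7846  0.2337  0.075 ]
 [ 0.8672  0.0233  0.075 ]
 [ 0.708  -0.0412  0.075 ]
 [ 0.6217  0.1667  0.075 ]] [0.7454 0.0956 0.075 ] [np.float64(0.1761169424675877), np.float64(0.22603421287554104), np.float64(0.17171184715812926), np.float64(0.22513274686630813)]
unit x yaw 22.210498948564105
exp pts [0.5005 0.0605] [ 0.5459 -0.0506] [ 0.8134 -0.071 ] face [0.613  0.0416] handle [0.5806 0.0283]
cap [0.4991 0.0571 0.105 ] salt [ 0.5411 -0.051   0.088 ] tea [0.6636 0.0139 0.037 ] hold [0.5888 0.3184 0.02  ]
handle [[ 0.5532  0.0793  0.046 ]
 [ 0.5966 -0.0289  0.046 ]] [0.5749 0.0252 0.046 ] 0.11656891776806029
board [[ 0.5635 -0.1454  0.014 ]
 [ 0.5378 -0.3381  0.014 ]
 [ 0.4032 -0.3208  0.014 ]
 [ 0.4277 -0.1286  0.014 ]] [ 0.4831 -0.2332  0.014 ] [np.float64(0.13690768143589102), np.float64(0.19439046744381197), np.float64(0.13570685971543808), np.float64(0.19368523955991435)]
mill [ 0.6872 -0.1259  0.    ] [ 0.6905 -0.1251  0.165 ] blue [ 0.4272 -0.0721  0.085 ] [ 0.3288 -0.1982  0.085 ]
[[ 0.2982  0.9545 -0.0005]
 [ 0.9545 -0.2982 -0.001 ]
 [-0.0011 -0.0002 -1.    ]]
```

The measurements agree: the handle lies where the geometry predicts, the unit yaw is about 22°, and the jar and shaker are at (-0.235, ±0.06) in the unit frame. I'll go to the spice jar first.

Call:
{"op": "carry_out", "data": {
  "steps": [
    [[2.6,-4.2,0],8,0],
    [[2.6,-4.2,0],8,0],
    [[2.6,-4.2,0],8,0],
    [[2.6,-4.2,0],8,0],
    [[2.6,-4.2,0],7.5,0],
    [[2.6,-4.2,0],0,0],
    [[2.6,-4.2,0],0,0],
    [[2.6,-4.2,0],0,0],
    [[2.6,-4.2,0],0,0],
    [[2.6,-4.2,0],0,0]
  ],
  "squeeze": 20
}}

```text
time: 1.25
position: [0.4409, 0.1832, 0.2187]
tool_rot: [0.555, 0.832, 0.003, -0.0]
ft_force: [0.8, 0.3, 0.3]
grip_width: 0.0869
```

Call:
{"op": "carry_out", "data": {
  "steps": [
    [[2,-4.2,0],0,0],
    [[2,-4.2,0],0,0],
    [[1.8,-4.2,0],0,0],
    [[0,0,0],0,0]
  ]
}}

```text
time: 1.65
position: [0.5057, 0.0461, 0.2196]
tool_rot: [0.558, 0.83, 0.004, 0.003]
ft_force: [0.6, 0.1, -0.4]
grip_width: 0.0871
```

Run:
```python
from h import *
c=cams.camera("wrist"); cv2.imwrite("pics/w1.png",c["pixels"][:,:,::-1]); o=robot.get_obs(); print(o["position"],R.from_quat(o["tool_rot"]).as_euler("xyz",degrees=True))
print({k:v for k,v in c.items() if k!="pixels"})
print(pix(c,[.499,.057,.105]),pix(c,[.541,-.051,.09]))
```

```text
[0.50383594 0.04834625 0.219358  ] [ 1.79523316e+02 -1.23709768e-01  1.12220857e+02]
{'fx': 357.40950382676647, 'fy': 357.40950382676647, 'cx': 317.25876352293244, 'cy': 240.70914615996466, 'k1': 0.00043153148331836604, 'eye': array([0.44004507, 0.01908075, 0.38508817]), 'rotation': array([-0.07432554, -0.11001503,  0.82262937,  0.55285923])}
(np.float64(333.4053605638309), np.float64(231.74326479855156)) (np.float64(195.71353556341006), np.float64(225.30801481315885))
```

View pics/w1.png

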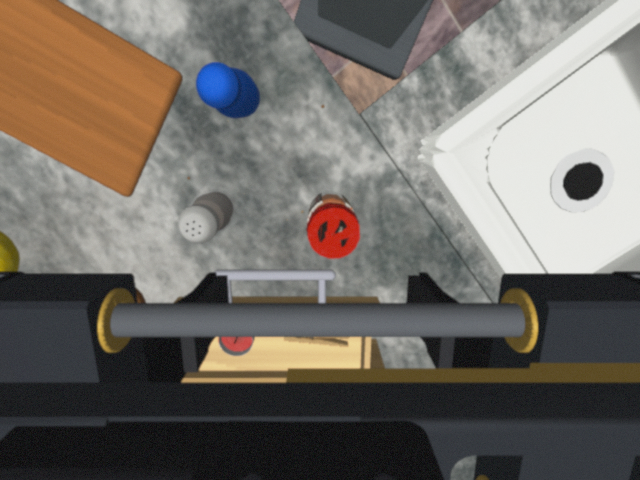

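The wrist view shows the jar cap at (333,231), where it was predicted, and the shaker at (198,224), within 2 px of its prediction. I'll descend and grip the cap.

Call:
{"op": "carry_out", "data": {
  "steps": [
    [[-0.5,0.8,-3],0,0],
    [[0,0,-4],0,0],
    [[0,0,-3],0,0],
    [[0,0,-1.5],0,0],
    [[0,0,0],0,0]
  ]
}}

```text
time: 2.2
position: [0.4965, 0.0613, 0.1025]
tool_rot: [0.557, 0.831, 0.006, 0.002]
ft_force: [0.4, 0.4, -0.2]
grip_width: 0.087
```

Call:
{"op": "carry_out", "data": {
  "steps": [
    [[0.2,-0.4,-0.7],0,0],
    [[0,0,0],0,0.3],
    [[0,0,0],0,0.6],
    [[0,0,0],0,0.8],
    [[0,0,0],0,0.8],
    [[0,0,0],0,0.8],
    [[0,0,0],0,0.8],
    [[0,0,0],0,0.8]
  ]
}}

```text
time: 3.0
position: [0.5006, 0.059, 0.0992]
tool_rot: [0.556, 0.831, 0.007, 0.005]
ft_force: [-0.1, -0.1, -0.9]
grip_width: 0.042
```

Call:
{"op": "carry_out", "data": {
  "steps": [
    [[0,0,3],0,0.8],
    [[0,0,4.5],0,0.8],
    [[0,0,4],0,0.8],
    [[0,-4,0],0,0.8],
    [[-0.4,-4.5,0],0,0.8],
    [[-0.4,-4.5,0],0,0.8],
    [[-0.4,-4.5,0],0,0.8],
    [[-0.4,-4.5,0],0,0.8],
    [[-0.4,-4.5,0],0,0.8],
    [[-0.4,-4,0],0,0.8]
  ]
}}

```text
time: 4.0
position: [0.4714, -0.2506, 0.2173]
tool_rot: [0.551, 0.834, 0.007, 0.003]
ft_force: [1.4, 0.1, -1.3]
grip_width: 0.0421
```

Call:
{"op": "carry_out", "data": {
  "steps": [
    [[0.5,-2.7,0],0,0.8],
    [[0,0,-4],0,0.8],
    [[0,0,-3],0,0.8],
    [[0,0,-1.5],0,0.8],
    [[0,0,0],0,0.8]
  ]
}}

```text
time: 4.5
position: [0.475, -0.2878, 0.1291]
tool_rot: [0.556, 0.831, 0.006, 0.005]
ft_force: [-0.8, -0.5, -1.7]
grip_width: 0.042
```

Call:
{"op": "carry_out", "data": {
  "steps": [
    [[0.1,0.5,-0.8],0,0.8],
    [[0,0,-0.4],0,0.8],
    [[0,0,-0.3],0,0.8],
    [[0,0,0],0,0.8],
    [[0,0,0],0,0.8]
  ]
}}

```text
time: 5.0
position: [0.4773, -0.2825, 0.1152]
tool_rot: [0.555, 0.832, 0.006, 0.006]
ft_force: [-0.9, 0.2, -1.2]
grip_width: 0.0418
```

Call:
{"op": "carry_out", "data": {
  "steps": [
    [[0,0,-0.2],0,0.8],
    [[0,0,-0.1],0,0.8],
    [[0,0,0],0,0.8]
  ]
}}

```text
time: 5.3
position: [0.4781, -0.283, 0.1134]
tool_rot: [0.555, 0.832, 0.005, 0.008]
ft_force: [-0.2, 0.6, -1.6]
grip_width: 0.0416
```

Call:
{"op": "carry_out", "data": {
  "steps": [
    [[0,0,-0.15],0,0.8],
    [[0,0,0],0,0.8],
    [[0,0,0],0,0.4],
    [[0,0,0],0,0.3],
    [[0,0,0],0,0.25]
  ]
}}

```text
time: 5.8
position: [0.4792, -0.2841, 0.1135]
tool_rot: [0.555, 0.832, 0.005, 0.01]
ft_force: [0.3, -0.2, 0.3]
grip_width: 0.0585
```

Call:
{"op": "carry_out", "data": {
  "steps": [
    [[0,0,2],0,0.25],
    [[0,0,4],0,0.25],
    [[0,0,3],0,0],
    [[1,4.5,0],0,0],
    [[1,4.5,0],0,0],
    [[1,4.5,0],0,0],
    [[1,4.5,0],0,0],
    [[1,4,0],0,0],
    [[0,0,0],0,0]
  ]
}}

```text
time: 6.7
position: [0.5309, -0.0599, 0.2072]
tool_rot: [0.558, 0.83, 0.006, 0.013]
ft_force: [-0.5, 0.2, 0.3]
grip_width: 0.0869
```

Call:
{"op": "carry_out", "data": {
  "steps": [
    [[1,0.9,-2],0,0],
    [[0,0,-4],0,0],
    [[0,0,-4],0,0],
    [[0,0,-2.5],0,0],
    [[0,0,0],0,0]
  ]
}}

```text
time: 7.2
position: [0.544, -0.052, 0.0808]
tool_rot: [0.556, 0.831, 0.006, 0.018]
ft_force: [0.2, 1.1, -0.6]
grip_width: 0.0869
```

Call:
{"op": "carry_out", "data": {
  "steps": [
    [[-0.3,0.1,-1.4],0,0],
    [[0,0,0],0,0.7],
    [[0,0,0],0,0.8],
    [[0,0,0],0,0.8],
    [[0,0,0],0,0.8],
    [[0,0,0],0,0.8],
    [[0,0,0],0,0.8]
  ]
}}

```text
time: 7.9
position: [0.5457, -0.055, 0.0727]
tool_rot: [0.557, 0.83, 0.008, 0.023]
ft_force: [0.1, -0.1, -0.2]
grip_width: 0.0471
```

Call:
{"op": "carry_out", "data": {
  "steps": [
    [[-0.2,0.2,0],0,0.3],
    [[-0.4,0.3,-1.2],0,0.3],
    [[-0.1,0.1,-0.2],0,0.8],
    [[-0.1,0.1,0],0,0.8],
    [[-0.1,0.1,0],0,0.8],
    [[-0.1,0.1,0],0,0.8]
  ]
}}

```text
time: 8.5
position: [0.5364, -0.0457, 0.06]
tool_rot: [0.557, 0.83, 0.008, 0.025]
ft_force: [0.1, 0.5, 0.5]
grip_width: 0.0366
```

Run:
```python
from h import *
np.set_printoptions(precision=4,suppress=True)
for i in range(3):
    c=cams.camera("top"); o=robot.get_obs(); print(o["time"],o["position"],R.from_quat(o["tool_rot"]).as_matrix()[:,2],o["grip_width"],o["ft_force"],o["joint_velocities"])
cv2.imwrite("pics/t2.png",c["pixels"][:,:,::-1])
```

```text
8.55 [ 0.5361 -0.0455  0.06  ] [ 0.0495 -0.0141 -0.9987] 0.033699017209350646 [-0.4156 -0.2181  0.2865] [-0.0018  0.0021 -0.0009  0.0023  0.0037 -0.0036]
8.6 [ 0.5361 -0.0455  0.0599] [ 0.0493 -0.014  -0.9987] 0.03317872729984369 [-0.2347  0.2875  0.4076] [-0.0016  0.0007 -0.0035  0.003  -0.0004 -0.0016]
8.65 [ 0.5362 -0.0455  0.0599] [ 0.0493 -0.0139 -0.9987] 0.03332660343892532 [0.3039 0.0481 1.8296] [-0.0009  0.0017 -0.0038  0.0009  0.002  -0.0002]
```

View pics/t2.png

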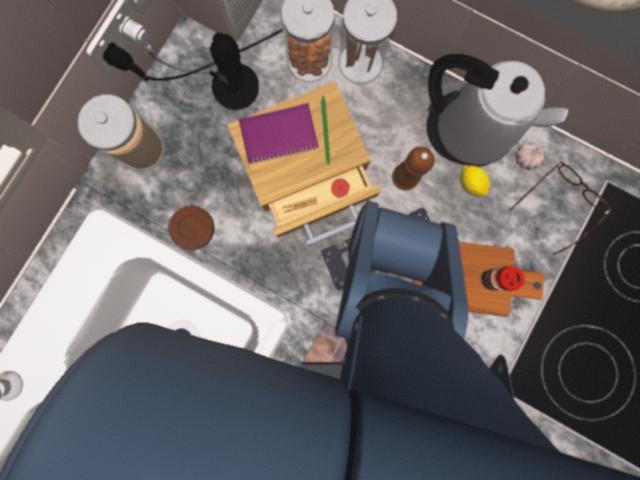

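The top view shows the jar standing on the board, with its cap at (511,278). The arm hides the shaker, and the 33 mm grip width doesn't fit its 44 mm body, so I'll check with the wrist camera.

Run:
```python
from h import *
c=cams.camera("wrist"); cv2.imwrite("pics/w2.png",c["pixels"][:,:,::-1])
o=robot.get_obs(); print(pix(c,[.541,-.051,.09]),pix(c,[.541,-.051,.0]),pix(c,o["position"]),c["eye"],R.from_quat(c["rotation"]).as_matrix()[:,2])
```

```text
(np.float64(299.26600197980235), np.float64(326.2081050228911)) (np.float64(310.12401515268067), np.float64(255.37337958322047)) (np.float64(317.80339111205853), np.float64(290.80627462238965)) [ 0.46400015 -0.06983401  0.2230613 ] [-0.28187537 -0.08285867  0.95586647]
```

View pics/w2.png

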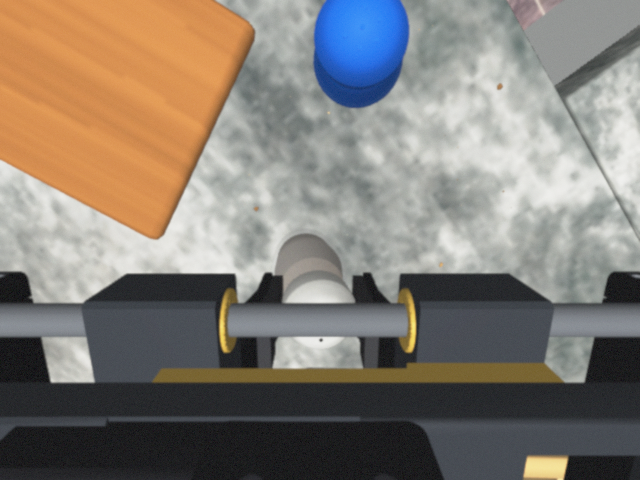

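Run:
```python
from h import *
c=cams.camera("wrist"); crop(c,230,210,410,380,4,"w3.png")
s=np.linspace(0,2*np.pi,12)
for z,r in((0,.022),(.066,.022),(.066,.017),(.09,.01)): 
    p=np.array([pix(c,[.541+r*np.cos(a),-.051+r*np.sin(a),z]) for a in s]); print(z,p.min(0),p.max(0))
```

```text
0 [277.11305848 223.27735139] [342.3027194  285.50918464]
0.066 [258.29304908 257.97173056] [347.08011007 339.62159493]
0.066 [268.47521176 267.90640389] [337.16556465 330.95280028]
0.09 [275.72431249 304.86459768] [322.35406525 346.59276199]
```

View pics/w3.png

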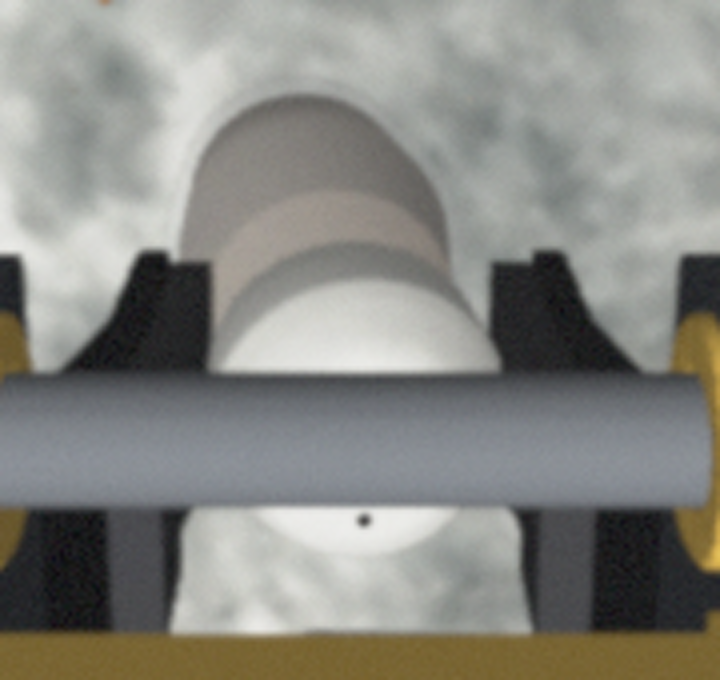

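The crop shows the shaker leaning about 6° toward image right inside the fingers: its top is at x 320 and should be near 299. I'll let go gently, rise and look again.

Call:
{"op": "carry_out", "data": {
  "steps": [
    [[0,0,0],0,0.45],
    [[0,0,0],0,0.3],
    [[0,0,0],0,0.1],
    [[0,0,0],0,0],
    [[0,0,0],0,0],
    [[0,0,0],0,0]
  ]
}}

```text
time: 9.35
position: [0.5367, -0.0459, 0.0599]
tool_rot: [0.557, 0.83, 0.008, 0.025]
ft_force: [0.1, 0.4, 0.3]
grip_width: 0.0735
```

Run:
```python
from h import *
c=cams.camera("wrist"); crop(c,200,180,440,380,3,"w4.png")
o=robot.get_obs(); print(o["position"],o["grip_width"],o["ft_force"],R.from_quat(o["tool_rot"]).as_matrix()[:,2])
T=R.from_quat(o["tool_rot"])
s=np.linspace(0,2*np.pi,12)
for z,r in((0,.022),(.066,.022),(.066,.017),(.09,.01)): 
    p=np.array([pix(c,[.541+r*np.cos(a),-.051+r*np.sin(a),z]) for a in s]); print(z,p.min(0),p.max(0))
for x in(-.0435,.0435):print("tip",pix(c,o["position"]+T.apply([x,0.0095,.022])),pix(c,o["position"]+T.apply([x,-0.0095,.022])))
```

```text
[ 0.53661963 -0.04591409  0.05988871] 0.07744474946766755 [ 0.78481869 -0.47005678  0.4839877 ] [ 0.05007884 -0.01431944 -0.99864261]
0 [278.03053546 222.78995252] [343.2465038  285.06207475]
0.066 [259.4410937 257.4008492] [348.2698989  339.11087261]
0.066 [269.62755668 267.34423243] [338.35043981 330.43672811]
0.09 [277.01663257 304.27307107] [323.67052583 346.03336805]
tip (np.float64(240.90653378497151), np.float64(291.1858684437143)) (np.float64(239.0572847419697), np.float64(259.10279409595125))
tip (np.float64(394.84771896849315), np.float64(291.25570486796516)) (np.float64(396.75711574991675), np.float64(259.1741705684838))
```

View pics/w4.png

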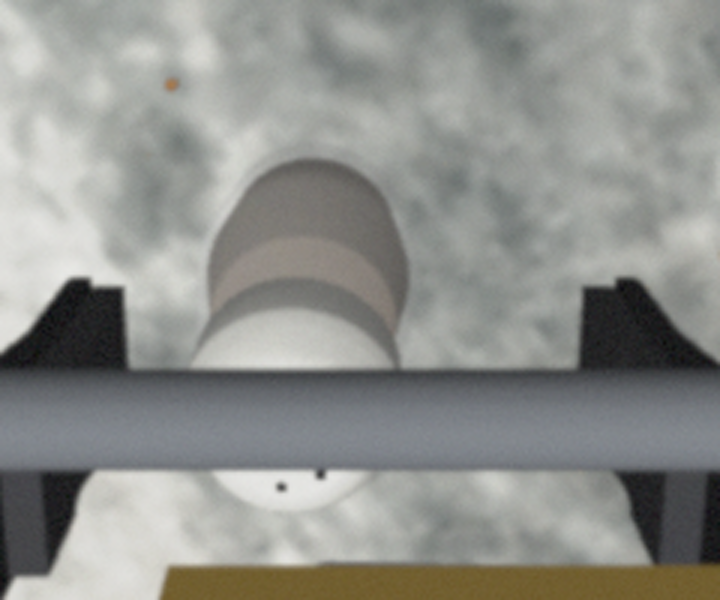

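After release the shaker stands upright again, about 4 mm off its old spot at roughly (0.546,-0.053). Its visible body tapers toward the top. The tool has drifted to a 3° tilt, so I'll rise and use a half turn to cancel that.

Call:
{"op": "carry_out", "data": {
  "steps": [
    [[0,0,4],0,0],
    [[0,0,4],0,0],
    [[0,0,0],-8.5,0],
    [[0,0,0],-8.5,0],
    [[0,0,0],-8.5,0],
    [[0,0,0],-8.5,0],
    [[0,0,0],-8.5,0],
    [[0,0,0],-8.5,0],
    [[0,0,0],-8.5,0],
    [[0,0,0],-8.5,0]
  ]
}}

```text
time: 10.4
position: [0.5349, -0.0456, 0.1422]
tool_rot: [0.929, 0.369, -0.006, 0.024]
ft_force: [-0.2, 0.3, 0.0]
grip_width: 0.087
```

Call:
{"op": "carry_out", "data": {
  "steps": [
    [[0,0,0],-8.5,0],
    [[0,0,0],-8.5,0],
    [[0,0,0],-8.5,0],
    [[0,0,0],-8.5,0],
    [[0,0,0],-8.5,0],
    [[0,0,0],-8.5,0],
    [[0,0,0],-8.5,0],
    [[0,0,0],-8.5,0],
    [[0,0,0],-8.5,0],
    [[0,0,0],0,0]
  ]
}}

```text
time: 11.4
position: [0.5333, -0.0448, 0.1414]
tool_rot: [0.956, -0.293, -0.02, 0.014]
ft_force: [0.2, 0.6, 0.0]
grip_width: 0.0871
```

Call:
{"op": "carry_out", "data": {
  "steps": [
    [[0.4,-0.2,0],-8.5,0],
    [[0.3,-0.2,0],-8.5,0],
    [[0.3,-0.2,0],-8.5,0],
    [[0.2,-0.2,0],-8.5,0],
    [[0,0,0],0,0],
    [[0,0,-2],0,0],
    [[0,0,-2],0,0],
    [[0,0,0],0,0]
  ]
}}

```text
time: 12.2
position: [0.5447, -0.0523, 0.1009]
tool_rot: [0.832, -0.554, -0.024, 0.007]
ft_force: [-1.3, -0.3, 1.3]
grip_width: 0.0874
```

```bash
cat >> h.py <<'E'
np.set_printoptions(precision=4,suppress=True)
def st():
    o=robot.get_obs(); M=R.from_quat(o["tool_rot"]).as_matrix()
    print("t",o["time"],"p",o["position"],"yaw",np.degrees(np.arctan2(M[1,0],M[0,0])),"z",M[:2,2],"g",o["grip_width"],"F",o["ft_force"]); return o
E
python3 - <<'E'
from h import *
c=cams.camera("wrist"); o=st(); crop(c,160,120,480,360,2.4,"w5.png")
a=np.linspace(0,2*np.pi,24)
for z,r in((0,.022),(.066,.022),(.066,.017)): 
    p=np.array([pix(c,[.546+r*np.cos(t),-.053+r*np.sin(t),z]) for t in a]); print(z,(p.min(0)-[160,120])*2.4,(p.max(0)-[160,120])*2.4)
E
```

```text
t 12.25 p [ 0.5455 -0.0525  0.1019] yaw -67.39282210514133 z [-0.0457  0.0136] g 0.08708253449248911 F [-0.3256 -0.4497  0.2056]
0 [321.0146 204.2199] [458.4551 336.1475]
0.066 [295.8378 258.4981] [474.376  425.4583]
0.066 [316.0478 278.433 ] [453.9433 407.4005]
```

View pics/w5.png

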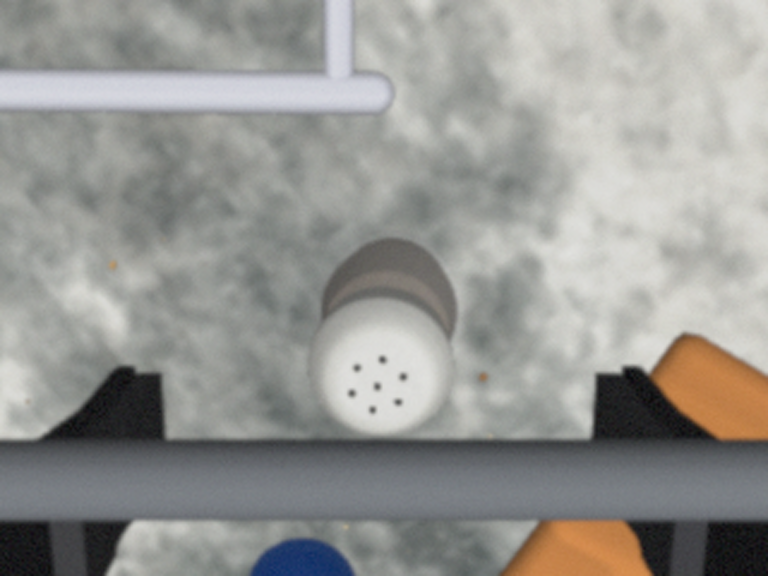

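The shaker dome's centre is at crop (382,366), nearly centred between the fingers, so I'll descend and grip it at the dome and shoulder.

Call:
{"op": "carry_out", "data": {
  "steps": [
    [[-0.2,-0.2,-1.5],0,0],
    [[0,0,-1.2],0,0],
    [[0,0,0],0,0.3],
    [[0,0,0],0,0.5],
    [[0,0,0],0,0.8],
    [[0,0,0],0,0.8],
    [[0,0,0],0,0.8],
    [[0,0,0],0,0.8],
    [[0,0,0],0,0.8]
  ]
}}

```text
time: 13.15
position: [0.5472, -0.0548, 0.0793]
tool_rot: [0.835, -0.55, -0.018, 0.006]
ft_force: [0.6, -0.2, -0.1]
grip_width: 0.0391
```

Run:
```python
from h import *
c=cams.camera("wrist"); o=st(); crop(c,160,120,480,360,2.4,"w6.png")
```

```text
t 13.2 p [ 0.5472 -0.0548  0.0793] yaw -66.81479711506479 z [-0.0367  0.0106] g 0.03519659597767383 F [-0.1904  0.3023  0.4675]
```

View pics/w6.png

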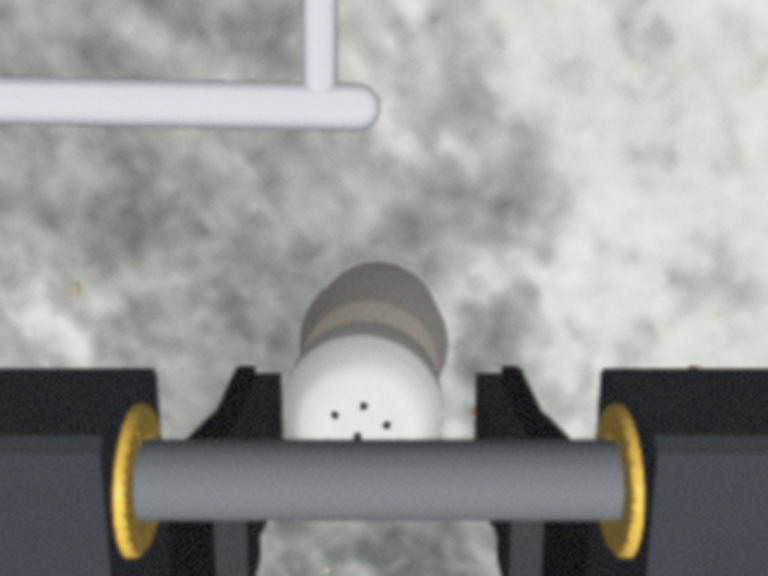

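Call:
{"op": "carry_out", "data": {
  "steps": [
    [[0,0,-0.4],0,0.65],
    [[0,0,0],0,0.9],
    [[0,0,0],0,0.9],
    [[0,0,0],0,0.9],
    [[0,0,0],0,0.9]
  ]
}}

```text
time: 13.7
position: [0.5471, -0.0547, 0.0749]
tool_rot: [0.835, -0.55, -0.018, 0.006]
ft_force: [-0.9, -0.8, 0.8]
grip_width: 0.0292
```

Call:
{"op": "carry_out", "data": {
  "steps": [
    [[0,0,2],0,0.9],
    [[0,0,4],0,0.9],
    [[0,0,4],0,0.9],
    [[0,0,2],0,0.9],
    [[0,0,0],0,0.9],
    [[0,0,0],0,0.9]
  ]
}}

```text
time: 14.3
position: [0.5443, -0.0541, 0.1962]
tool_rot: [0.835, -0.55, -0.021, 0.007]
ft_force: [-0.4, -0.9, -1.2]
grip_width: 0.0293
```

Run:
```python
from h import *
c=cams.camera("wrist"); o=st(); crop(c,120,120,520,420,1.8,"w7.png")
```

```text
t 14.35 p [ 0.5442 -0.0541  0.1959] yaw -66.83556077754723 z [-0.0435  0.0126] g 0.029218907056494756 F [ 0.1171 -0.4114 -1.0234]
```

View pics/w7.png

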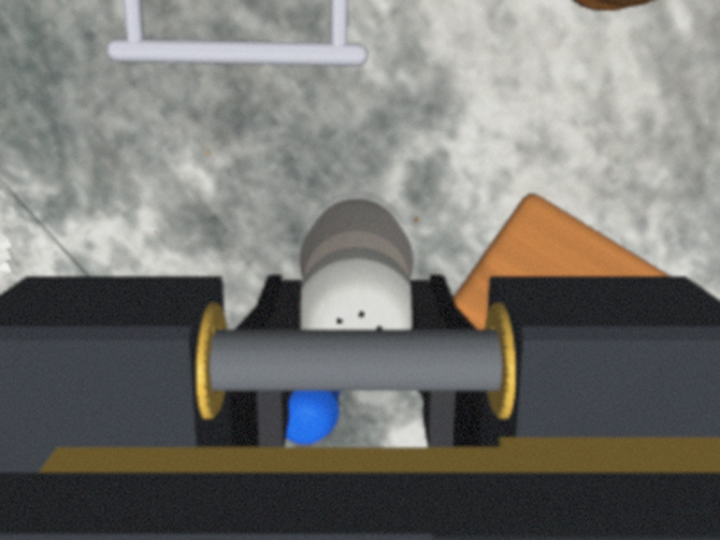

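The shaker is lifted and upright, held by the dome. Next is the board.

Call:
{"op": "carry_out", "data": {
  "steps": [
    [[-1.5,-3.5,0],0,0.9],
    [[-1.5,-3.5,0],0,0.9],
    [[-1.5,-3.5,0],0,0.9],
    [[-1,-3,0],0,0.9],
    [[0,0,0],0,0.9],
    [[0,0,-4],0,0.9],
    [[0,0,-3],0,0.9],
    [[0,0,-1.5],0,0.9],
    [[0,0,0],0,0.9]
  ]
}}

```text
time: 15.25
position: [0.4811, -0.1877, 0.0948]
tool_rot: [0.835, -0.55, -0.033, 0.006]
ft_force: [-0.7, 0.5, -1.1]
grip_width: 0.0292
```

Call:
{"op": "carry_out", "data": {
  "steps": [
    [[0.2,0,-0.3],0,0.9],
    [[0,0,-0.2],0,0.9],
    [[0,0,-0.15],0,0.9],
    [[0,0,0],0,0.9]
  ]
}}

```text
time: 15.65
position: [0.4849, -0.1863, 0.09]
tool_rot: [0.835, -0.549, -0.032, 0.006]
ft_force: [0.3, -0.6, -1.0]
grip_width: 0.0288
```

Call:
{"op": "carry_out", "data": {
  "steps": [
    [[0,0,-0.15],0,0.9],
    [[0,0,0],0,0.9],
    [[0,0,0],0,0.55],
    [[0,0,0],0,0.45],
    [[0,0,0],0,0.4],
    [[0,0,0],0,0.4]
  ]
}}

```text
time: 16.25
position: [0.4865, -0.1868, 0.0902]
tool_rot: [0.835, -0.549, -0.03, 0.006]
ft_force: [-0.2, -0.2, -1.0]
grip_width: 0.0493
```

Call:
{"op": "carry_out", "data": {
  "steps": [
    [[0,0,1.5],0,0.4],
    [[0,0,4],0,0.4],
    [[0,0,4],0,0.6],
    [[1.5,3.7,0],0,1],
    [[2.1,4.2,0],0,1],
    [[2.1,4.2,0],0,1],
    [[2.1,4.2,0],0,1],
    [[2,4,0],0,1],
    [[0,0,0],0,1],
    [[0,0,0],0,1]
  ]
}}

```text
time: 17.25
position: [0.5878, 0.0222, 0.1895]
tool_rot: [0.834, -0.551, -0.028, 0.005]
ft_force: [-0.4, -0.6, 0.2]
grip_width: 0.0018
```

Run:
```python
from h import *
o=st(); c=cams.camera("wrist"); crop(c,0,0,640,480,1.2,"w8.png")
for p in([.5532,.0793,.041],[.5966,-.0289,.041],[.5936,.0329,.03]): print(np.array(pix(c,p))*1.2)
t=R.from_quat(o["tool_rot"]).apply([0,0,.022])+o["position"]; print("tip",t,np.array(pix(c,t))*1.2)
```

```text
t 17.25 p [0.5878 0.0222 0.1895] yaw -66.96630099481914 z [-0.0521  0.0231] g 0.0017870971437195541 F [-0.4049 -0.6356  0.1589]
[301.3148 274.7952]
[455.6258 279.6307]
[378.9513 247.8969]
tip [0.5866 0.0227 0.1676] [379.8711 329.3561]
```

View pics/w8.png

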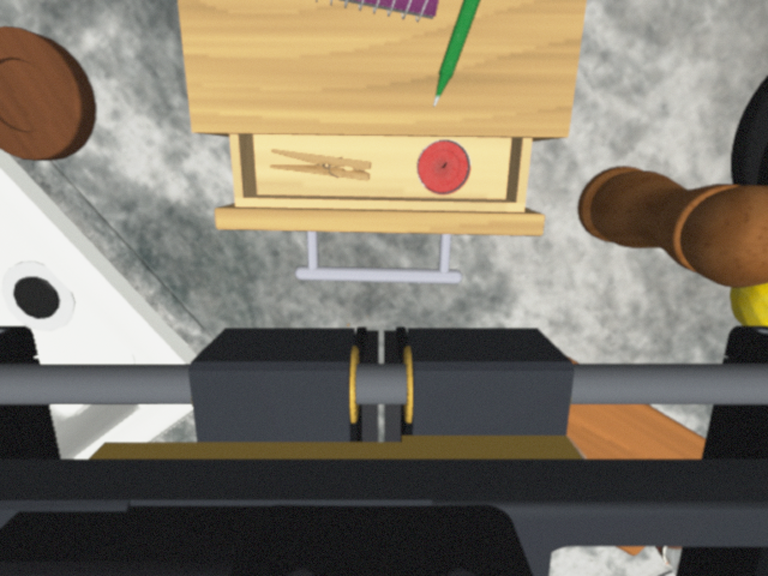

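The wrist view shows handle ends at (300,272) and (458,277), within 3 px of prediction. The tea light is at (443,166), the peg at (322,165), and the path is clear. I'll lower the closed fingers behind the bar.

Call:
{"op": "carry_out", "data": {
  "steps": [
    [[0.7,1.0,-3],0,1],
    [[0,0,-3.5],0,1],
    [[0,0,-2],0,1],
    [[0,0,0],0,1]
  ]
}}

```text
time: 17.7
position: [0.5942, 0.0266, 0.1038]
tool_rot: [0.832, -0.554, -0.027, 0.004]
ft_force: [-0.7, -0.6, -0.3]
grip_width: 0.0005
```

Run:
```python
from h import *
o=st(); t=R.from_quat(o["tool_rot"]).apply([0,0,.022])+o["position"]; print("tip",t)
```

```text
t 17.7 p [0.5942 0.0266 0.1038] yaw -67.41009345917968 z [-0.049   0.0225] g 0.00047380439097647996 F [-0.6615 -0.6384 -0.3304]
tip [0.5931 0.0271 0.0818]
```

Call:
{"op": "carry_out", "data": {
  "steps": [
    [[0.2,0.3,-0.5],0,1],
    [[0,0,-2],0,1],
    [[0,0,-1.8],0,1],
    [[0,0,-1],0,1],
    [[0,0,0],0,1]
  ]
}}

```text
time: 18.2
position: [0.5995, 0.0252, 0.0538]
tool_rot: [0.83, -0.557, -0.023, 0.002]
ft_force: [0.5, 0.0, 1.1]
grip_width: 0.0004
```

Call:
{"op": "carry_out", "data": {
  "steps": [
    [[-0.8,-0.3,0],0,1],
    [[-1.1,-0.45,0],0,1],
    [[-1.1,-0.45,0],0,1],
    [[-1.1,-0.45,0],0,1],
    [[-1.1,-0.45,0],0,1],
    [[-1.1,-0.45,0],0,1]
  ]
}}

```text
time: 18.8
position: [0.5339, -0.0028, 0.0586]
tool_rot: [0.83, -0.557, -0.019, 0.001]
ft_force: [0.2, -0.3, -0.6]
grip_width: 0.0004
```

Call:
{"op": "carry_out", "data": {
  "steps": [
    [[-0.5,-0.2,-0.6],0,1],
    [[-0.6,-0.25,-0.2],0,1],
    [[-0.6,-0.25,0],0,1],
    [[-0.6,-0.25,0],0,1],
    [[0,0,0],0,1]
  ]
}}

```text
time: 19.3
position: [0.5065, -0.0137, 0.0514]
tool_rot: [0.83, -0.558, -0.02, 0.001]
ft_force: [-0.6, -1.2, 0.8]
grip_width: 0.0002
```

Run:
```python
from h import *
o=st(); c=cams.camera("wrist"); crop(c,0,0,640,480,1.2,"w9.png")
ut=np.array([.7385,.0928]);u=np.array([np.cos(np.radians(22)),np.sin(np.radians(22))]);n=np.array([-u[1],u[0]])
for d in (.048,.1,.125):
  for yy in(-.057,.057): print(d,np.array(pix(c,[*(ut-u*(.13+d)+n*yy),.041]))*1.2, "front top",np.array(pix(c,[*(ut-u*(.095+d)+n*yy*2),.063]))*1.2)
```

```text
t 19.3 p [ 0.5065 -0.0137  0.0514] yaw -67.82534197413061 z [-0.0338  0.0198] g 0.00023639653765101303 F [-0.6032 -1.2205  0.8218]
0.048 [498.2774 154.5747] front top [708.9049  35.2345]
0.048 [206.5389 153.7027] front top [-6.7527 38.7166]
0.1 [488.4005 284.3727] front top [676.1831 205.3616]
0.1 [219.8424 281.2522] front top [ 29.1234 201.2918]
0.125 [484.198 339.634] front top [662.6448 275.8096]
0.125 [225.5152 335.6765] front top [ 44.0637 269.0522]
```

View pics/w9.png

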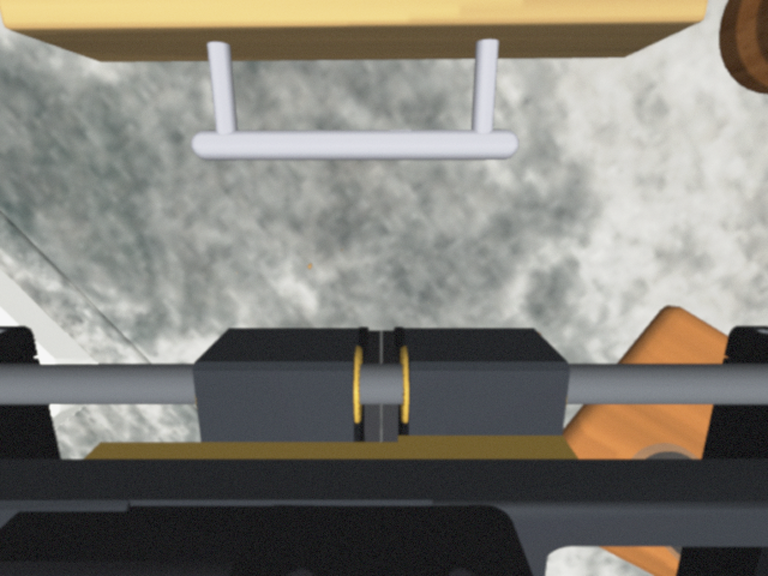

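The drawer hasn't moved: the bar is still at row 145, so the fingers passed over it. The finger tips also look about 17 mm shorter in the images than assumed. I'll calibrate by touching the free worktop gently here.

Call:
{"op": "carry_out", "data": {
  "steps": [
    [[0,0,-1],0,1],
    [[0,0,-0.5],0,1],
    [[0,0,-0.3],0,1],
    [[0,0,-0.3],0,1],
    [[0,0,0],0,1]
  ]
}}

```text
time: 19.85
position: [0.5089, -0.0135, 0.0281]
tool_rot: [0.83, -0.557, -0.018, 0.001]
ft_force: [0.0, 0.9, 0.2]
grip_width: 0.0004
```

Call:
{"op": "carry_out", "data": {
  "steps": [
    [[0,0,-0.3],0,1],
    [[0,0,-0.3],0,1],
    [[0,0,-0.3],0,1],
    [[0,0,0],0,1]
  ]
}}

```text
time: 20.25
position: [0.5091, -0.0134, 0.0184]
tool_rot: [0.83, -0.557, -0.018, 0.001]
ft_force: [-0.4, 0.3, 0.1]
grip_width: 0.0003
```

Call:
{"op": "carry_out", "data": {
  "steps": [
    [[0,0,-0.3],0,1],
    [[0,0,-0.3],0,1],
    [[0,0,-0.2],0,1],
    [[0,0,-0.2],0,1],
    [[0,0,0],0,1]
  ]
}}

```text
time: 20.75
position: [0.5092, -0.0135, 0.0076]
tool_rot: [0.83, -0.557, -0.018, 0.001]
ft_force: [-0.8, -0.5, -0.1]
grip_width: 0.0005
```

Call:
{"op": "carry_out", "data": {
  "steps": [
    [[0,0,-0.2],0,1],
    [[0,0,-0.2],0,1],
    [[0,0,-0.2],0,1],
    [[0,0,-0.2],0,1],
    [[0,0,0],0,1]
  ]
}}

```text
time: 21.25
position: [0.5094, -0.0135, -0.0011]
tool_rot: [0.83, -0.557, -0.018, 0.0]
ft_force: [-0.2, -0.8, -0.3]
grip_width: 0.0007
```

Call:
{"op": "carry_out", "data": {
  "steps": [
    [[0,0,-0.2],0,1],
    [[0,0,-0.2],0,1],
    [[0,0,-0.2],0,1],
    [[0,0,-0.2],0,1],
    [[0,0,0],0,1]
  ]
}}

```text
time: 21.75
position: [0.5098, -0.0136, -0.0025]
tool_rot: [0.83, -0.557, -0.016, 0.0]
ft_force: [-0.2, -1.1, -0.5]
grip_width: 0.0002
```

Run:
```python
from h import *
o=st(); print(o["q"],o["joint_torque"],o["moment"]); c=cams.camera("wrist"); print(c["eye"],R.from_quat(c["rotation"]).as_matrix())
T=R.from_quat(o["tool_rot"]);print(T.inv().apply(c["eye"]-o["position"]))
t=cams.camera("top"); crop(t,240,180,480,340,3.3,"t3.png")
```

```text
t 21.75 p [ 0.5098 -0.0136 -0.0025] yaw -67.7135349454177 z [-0.0271  0.0181] g 0.00015114963686657364 F [-0.2431 -1.0972 -0.4863]
[-0.2529  0.7573  1.8467  0.0199  0.5684  0.9118] [  0.0215 -41.7692  -5.6119   0.0553   0.1194  -0.0035] [-0.0951  0.1849 -0.0109]
[0.5783 0.0093 0.1623] [[ 0.3795  0.8874  0.2617]
 [-0.9248  0.3721  0.0794]
 [-0.0269 -0.2722  0.9619]]
[ 0.0003 -0.0691 -0.1661]
```

View pics/t3.png

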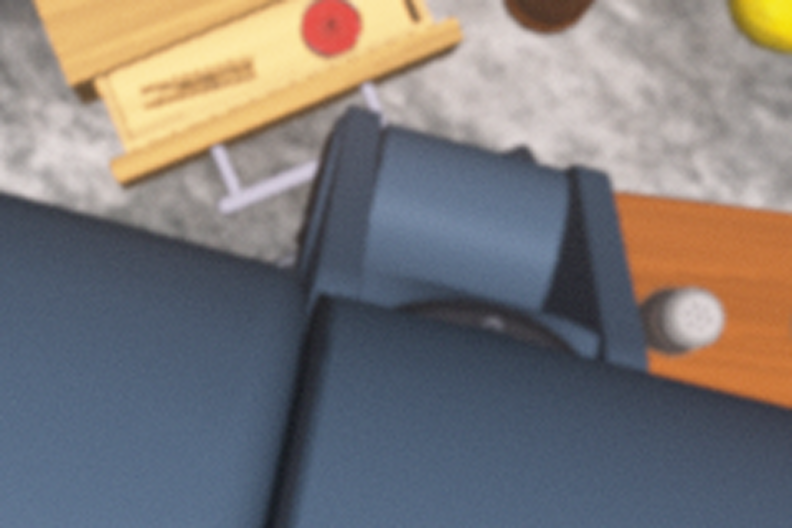

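The last four rows moved only 1.4 mm, so the tips touch the worktop at a reading of about -0.002. The true tip is therefore at roughly the reported position, about 2 cm shorter than assumed. That explains both the odd shaker grip and the missed bar. From the crop, the handle end at (222,205) shows the drawer essentially unmoved, and the shaker stands on the board at (690,318). I'll hook the bar again at the right depth.

Call:
{"op": "carry_out", "data": {
  "steps": [
    [[0,0,4],0,1],
    [[0,0,4],0,1],
    [[2.8,1.5,0.5],0,1],
    [[2.8,1.5,0],0,1],
    [[2.4,1.4,0],0,1],
    [[0,0,0],0,1],
    [[0,0,0],0,1]
  ]
}}

```text
time: 22.55
position: [0.5892, 0.0324, 0.0807]
tool_rot: [0.83, -0.558, -0.021, 0.002]
ft_force: [-1.2, -0.3, -0.2]
grip_width: 0.0003
```

Call:
{"op": "carry_out", "data": {
  "steps": [
    [[0.3,0.1,-1.5],0,1],
    [[0,0,-0.8],0,1],
    [[0,0,0],0,1]
  ]
}}

```text
time: 22.85
position: [0.589, 0.0327, 0.0542]
tool_rot: [0.829, -0.558, -0.024, 0.003]
ft_force: [-0.2, -0.0, -1.0]
grip_width: 0.0005
```

Call:
{"op": "carry_out", "data": {
  "steps": [
    [[0.4,0.15,0],0,1],
    [[0,0,-1],0,1],
    [[0,0,-0.8],0,1],
    [[0,0,-0.7],0,1],
    [[0,0,0],0,1]
  ]
}}

```text
time: 23.35
position: [0.5918, 0.0335, 0.026]
tool_rot: [0.829, -0.559, -0.025, 0.003]
ft_force: [-0.2, 0.2, -0.3]
grip_width: 0.0004
```

Call:
{"op": "carry_out", "data": {
  "steps": [
    [[-0.8,-0.3,0],0,1],
    [[-1.1,-0.45,0],0,1],
    [[-1.1,-0.45,0],0,1],
    [[-1.1,-0.45,0],0,1],
    [[-1.1,-0.45,0],0,1],
    [[-1.1,-0.45,0],0,1]
  ]
}}

```text
time: 23.95
position: [0.5265, 0.0064, 0.0272]
tool_rot: [0.829, -0.559, -0.022, 0.002]
ft_force: [0.2, 0.9, -1.4]
grip_width: 0.0003
```

Call:
{"op": "carry_out", "data": {
  "steps": [
    [[-0.8,-0.33,0],0,1],
    [[-0.8,-0.33,0],0,1],
    [[-0.8,-0.33,0],0,1],
    [[-0.8,-0.33,0],0,1]
  ]
}}

```text
time: 24.35
position: [0.5208, 0.0011, 0.0293]
tool_rot: [0.821, -0.571, 0.002, -0.022]
ft_force: [18.3, 21.4, -14.8]
grip_width: 0.0003
```

The drawer reached its stop, with about 28 N of pull at the predicted place. I'll back off and rise out.

Call:
{"op": "carry_out", "data": {
  "steps": [
    [[0.4,0.15,0],0,1],
    [[0,0,0],0,1],
    [[0,0,1],0,1],
    [[0,0,3],0,1],
    [[0,0,4.5],0,0.9],
    [[0,0,4.5],0,0.6],
    [[0,0,3],0,0.4],
    [[0,0,0],0,0.3],
    [[0,0,0],0,0.3]
  ]
}}

```text
time: 25.25
position: [0.5131, 0.0009, 0.1977]
tool_rot: [0.82, -0.572, -0.003, -0.018]
ft_force: [-1.2, 0.2, -0.2]
grip_width: 0.0327
```

Run:
```python
from h import *
o=st()
for n,z in(("wrist",.037),("top",.037)):
    c=cams.camera(n); hs=cv2.cvtColor(c["pixels"],cv2.COLOR_RGB2HSV); m=(((hs[...,0]<8)|(hs[...,0]>172))&(hs[...,1]>150)&(hs[...,2]>90)).astype(np.uint8)
    k,l,s,ce=cv2.connectedComponentsWithStats(m)
    for i in range(1,k):
        if s[i,4]>60: print(n,s[i],ce[i],w(c,*ce[i],z)[:2])
    if n=="wrist": cv2.imwrite("pics/w10.png",c["pixels"][:,:,::-1])
    else: cv2.imwrite("pics/t4.png",c["pixels"][:,:,::-1])
```

```text
t 25.25 p [0.5131 0.0009 0.1977] yaw -69.73576599826484 z [0.0155 0.0333] g 0.032694657506645866 F [-1.1891  0.1541 -0.1667]
wrist [351 132  38  39 890] [369.7955 150.627 ] [ 0.5934 -0.0152]
top [495 266  30  25 518] [510.8108 278.0946] [ 0.4793 -0.3184]
```

Call:
{"op": "carry_out", "data": {
  "steps": [
    [[3,-0.6,0],0,0.35],
    [[3,-0.6,-3],0,0.35],
    [[2,-0.4,-3],0,0.35],
    [[0,0,-2],0,0.35],
    [[0,0,-1.5],0,0.35],
    [[0,0,0],0,0.35]
  ]
}}

```text
time: 25.95
position: [0.5876, -0.015, 0.0876]
tool_rot: [0.82, -0.572, -0.014, -0.013]
ft_force: [-0.6, -1.4, 0.7]
grip_width: 0.0564
```

Run:
```python
from h import *
o=st();T=R.from_quat(o["tool_rot"])
c=cams.camera("wrist"); hs=cv2.cvtColor(c["pixels"],cv2.COLOR_RGB2HSV); m=(((hs[...,0]<8)|(hs[...,0]>172))&(hs[...,1]>150)&(hs[...,2]>90)).astype(np.uint8)
k,l,s,ce=cv2.connectedComponentsWithStats(m)
for i in range(1,k):
    if s[i,4]>60: print(s[i],ce[i],w(c,*ce[i],.037)[:2])
cv2.imwrite("pics/w11.png",c["pixels"][:,:,::-1])
```

```text
t 25.95 p [ 0.5876 -0.015   0.0876] yaw -69.83084104927227 z [-0.0071  0.0378] g 0.05641263177361418 F [-0.6451 -1.4261  0.7126]
[ 298  225   53   49 1556] [324.0135 248.9942] [ 0.5951 -0.0152]
```

Call:
{"op": "carry_out", "data": {
  "steps": [
    [[0.6,0,-1.5],0,0.35],
    [[0,0,-2],0,0.35],
    [[0,0,-1.2],0,0.35],
    [[0,0,-0.7],0,0.35],
    [[0,0,0],0,0.35]
  ]
}}

```text
time: 26.5
position: [0.5936, -0.0151, 0.0336]
tool_rot: [0.82, -0.572, -0.013, -0.014]
ft_force: [-0.0, 1.1, 0.6]
grip_width: 0.0568
```

Call:
{"op": "carry_out", "data": {
  "steps": [
    [[0,0,-0.6],0,0.35],
    [[0,0,-0.3],0,0.35],
    [[0,0,0],0,0.9],
    [[0,0,0],0,0.9],
    [[0,0,0],0,0.9],
    [[0,0,0],0,0.9],
    [[0,0,0],0,0.9]
  ],
  "squeeze": 10
}}

```text
time: 27.2
position: [0.5954, -0.0154, 0.0269]
tool_rot: [0.82, -0.572, -0.011, -0.015]
ft_force: [-0.6, -0.2, 0.4]
grip_width: 0.0371
```

Call:
{"op": "carry_out", "data": {
  "steps": [
    [[0,0,1],0,0.9],
    [[0,0,2.5],0,0.9],
    [[0,0,4],0,0.9],
    [[0,0,4],0,0.9],
    [[0,0,3],0,0.9],
    [[0,3,0],0,0.9],
    [[0,4.5,0],0,0.9],
    [[0,4.5,0],0,0.9],
    [[0,4.5,0],0,0.9],
    [[0,4,0],0,0.9]
  ]
}}

```text
time: 28.2
position: [0.5965, 0.1897, 0.1865]
tool_rot: [0.817, -0.577, -0.006, -0.017]
ft_force: [0.5, 0.6, -0.5]
grip_width: 0.0368
```

Call:
{"op": "carry_out", "data": {
  "steps": [
    [[0,4,0],0,0.9],
    [[0,0,0],0,0.9]
  ]
}}

```text
time: 28.4
position: [0.5955, 0.2366, 0.1885]
tool_rot: [0.818, -0.575, -0.006, -0.018]
ft_force: [0.3, 0.3, -0.6]
grip_width: 0.037
```

Run:
```python
from h import *
o=st()
c=cams.camera("wrist"); cv2.imwrite("pics/w12.png",c["pixels"][:,:,::-1])
u,v=pix(c,[.5888,.3184,.02]); print("holder pred",u,v,"recess edges",pix(c,[.6138,.3184,.02]),pix(c,[.5888,.3434,.02]))
t=cams.camera("top"); g=cv2.GaussianBlur(cv2.cvtColor(t["pixels"],cv2.COLOR_RGB2GRAY),(3,3),0)
hs=cv2.cvtColor(t["pixels"],cv2.COLOR_RGB2HSV); sub=hs[190:265,155:230]; 
m=((sub[...,0]<16)&(sub[...,1]>90)&(sub[...,2]<150)).astype(np.uint8)
k,l,s,ce=cv2.connectedComponentsWithStats(m)
for i in range(1,k):
    if s[i,4]>300: print(s[i],ce[i]+[155,190],w(t,*(ce[i]+[155,190]),.012)[:2])
```

```text
t 28.4 p [0.5955 0.2366 0.1885] yaw -70.14804255423705 z [0.0112 0.0373] g 0.036950610334283485 F [ 0.3444  0.2595 -0.6345]
holder pred 239.05164672141728 202.6991913415755 recess edges (np.float64(246.80772196735708), np.float64(177.62835568374248)) (np.float64(213.92801535004352), np.float64(193.6425630599703))
```

Run:
```python
from h import *
I=cv2.imread("pics/w12.png"); hs=cv2.cvtColor(I,cv2.COLOR_BGR2HSV)
print(hs[203,150:340:10].tolist())
m=((hs[...,0]<18)&(hs[...,1]>80)&(hs[...,2]<150)).astype(np.uint8)
k,l,s,ce=cv2.connectedComponentsWithStats(m)
c=cams.camera("wrist")
for i in range(1,k):
    if s[i,4]>1500:
        (cx,cy),ax,an=cv2.fitEllipse(cv2.convexHull(np.argwhere(l==i)[:,::-1].astype(np.int32)))
        print(s[i],ce[i],(cx,cy),ax,w(c,cx,cy,.018)[:2])
g=cv2.cvtColor(I,cv2.COLOR_BGR2GRAY)[150:260,180:300]
cv2.imwrite("pics/w12c.png",cv2.resize(I[130:290,150:350],None,fx=4,fy=3.6,interpolation=cv2.INTER_CUBIC))
```

```text
[[38, 4, 234], [38, 4, 234], [30, 7, 182], [40, 6, 121], [15, 13, 122], [11, 149, 106], [11, 138, 98], [12, 151, 105], [12, 151, 103], [13, 149, 108], [11, 154, 114], [12, 148, 112], [11, 146, 105], [10, 147, 113], [21, 9, 193], [40, 5, 155], [24, 7, 180], [42, 8, 159], [40, 5, 144]]
[ 191  151   95   95 7049] [237.8889 197.9221] (237.87303161621094, 197.8934783935547) (92.7374496459961, 96.67217254638672) [0.593  0.3166]
```

Run:
```python
from h import *
I=cv2.imread("pics/top0.png"); hs=cv2.cvtColor(I,cv2.COLOR_BGR2HSV)
c=cams.camera("top"); m=((hs[...,0]<18)&(hs[...,1]>80)&(hs[...,2]<150)).astype(np.uint8); m[:190]=0;m[270:]=0;m[:,:150]=0;m[:,240:]=0
k,l,s,ce=cv2.connectedComponentsWithStats(m)
for i in range(1,k):
    if s[i,4]>500: 
        e=cv2.fitEllipse(cv2.convexHull(np.argwhere(l==i)[:,::-1].astype(np.int32))); print(s[i],e)
a=np.linspace(0,2*np.pi,40)
def sil(cam,x,y): return cv2.fitEllipse(cv2.convexHull(np.array([pix(cam,[x+.046*np.cos(t),y+.046*np.sin(t),z]) for t in a for z in(0,.02)]).astype(np.float32)))[0]
print("model",sil(c,.5888,.3184),sil(c,.593,.3166)); 
wc=cams.camera("wrist"); print("wmodel",sil(wc,.5888,.3184),sil(wc,.593,.3166));
```

```text
[ 169  206   45   44 1512] ((190.6216278076172, 227.2986297607422), (43.11750030517578, 44.2098388671875), 79.5151138305664)
model (192.40081787109375, 227.9228973388672) (193.3153076171875, 225.8895263671875)
wmodel (233.2676239013672, 199.32147216796875) (236.2364501953125, 195.847900390625)
```

Call:
{"op": "carry_out", "data": {
  "steps": [
    [[-0.2,4,0],0,0.9],
    [[-0.2,3.5,0],0,0.9],
    [[0,0,-3.5],0,0.9],
    [[0,0,-3.5],0,0.9],
    [[0,0,-2.5],0,0.9],
    [[0,0,-1.5],0,0.9],
    [[0,0,0],0,0.9]
  ]
}}

```text
time: 29.35
position: [0.5974, 0.2954, 0.0766]
tool_rot: [0.811, -0.585, -0.004, -0.018]
ft_force: [0.4, -0.2, -0.5]
grip_width: 0.0369
```

Run:
```python
from h import *
o=st(); c=cams.camera("wrist"); I=c["pixels"][:,:,::-1].copy(); cv2.imwrite("pics/w13.png",I)
hs=cv2.cvtColor(I,cv2.COLOR_BGR2HSV)
m=((hs[...,0]<18)&(hs[...,1]>80)&(hs[...,2]<150)).astype(np.uint8); r=(((hs[...,0]<8)|(hs[...,0]>172))&(hs[...,1]>150)&(hs[...,2]>90)).astype(np.uint8)
for nm,mm in(("brown",m),("red",r)):
    k,l,s,ce=cv2.connectedComponentsWithStats(mm)
    for i in range(1,k):
        if s[i,4]>200: print(nm,s[i],ce[i])
T=R.from_quat(o["tool_rot"]); print("tea pred px",pix(c,o["position"]+[0,0,.010]))
a=np.linspace(0,2*np.pi,60)
for H in((.591,.317),(.5898,.322)):
    p=np.array([pix(c,[H[0]+.046*np.cos(t),H[1]+.046*np.sin(t),z]) for t in a for z in(.02,0)]); print("holder bbox",p.min(0),p.max(0))
crop(c,200,150,440,350,3,"w13c.png")
```

```text
t 29.35 p [0.5974 0.2954 0.0766] yaw -71.59456016523711 z [0.0147 0.0338] g 0.036859427471292054 F [ 0.4166 -0.1552 -0.5006]
brown [  211   185   137   118 10107] [273.1036 235.3389]
red [ 283  266   71   37 1457] [316.8167 284.361 ]
tea pred px (np.float64(315.8650243518778), np.float64(297.5032744218925))
holder bbox [214.7308 183.4976] [355.0727 321.5434]
holder bbox [206.9279 182.8238] [347.2079 320.8554]
```

View pics/w13c.png

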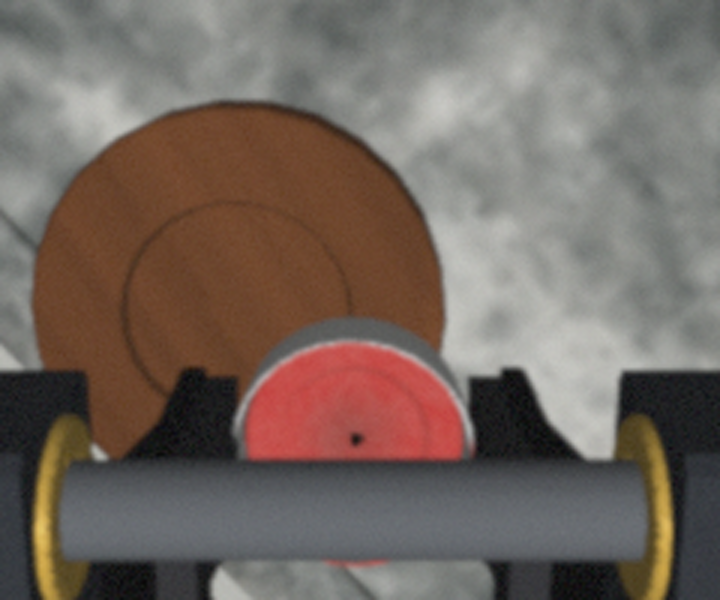

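The crop shows the holder's recess centred at about (279,254), with the tea light gripped level, its wick at (318,296). The offset left is about (-8, +26) mm.

Call:
{"op": "carry_out", "data": {
  "steps": [
    [[-0.8,2.5,0],0,0.9],
    [[0,0,0],0,0.9],
    [[0,0,-1.5],0,0.9],
    [[0,0,-1.2],0,0.9],
    [[0,0,0],0,0.9]
  ]
}}

```text
time: 29.9
position: [0.5953, 0.3172, 0.0538]
tool_rot: [0.809, -0.588, -0.0, -0.022]
ft_force: [0.2, -0.1, 0.5]
grip_width: 0.0371
```

```bash
cat > m.py <<'E'
from h import *
o=st(); c=cams.camera("wrist"); I=c["pixels"][:,:,::-1].copy(); hs=cv2.cvtColor(I,cv2.COLOR_BGR2HSV)
m=((hs[...,0]<18)&(hs[...,1]>80)&(hs[...,2]<150)).astype(np.uint8); r=(((hs[...,0]<8)|(hs[...,0]>172))&(hs[...,1]>150)&(hs[...,2]>90)).astype(np.uint8)
for nm,mm in(("brown",m),("red",r)):
    k,l,s,ce=cv2.connectedComponentsWithStats(mm)
    for i in range(1,k):
        if s[i,4]>200: print(nm,s[i],ce[i])
print("tea pred px",pix(c,o["position"]+[0,0,.010]))
a=np.linspace(0,2*np.pi,60)
for H in((.590,.3204),(.593,.3204),(.590,.3234)):
    p=np.array([pix(c,[H[0]+.046*np.cos(t),H[1]+.046*np.sin(t),z]) for t in a for z in(.02,0)]); print("holder bbox",p.min(0),p.max(0))
E
python3 m.py
```

```text
t 29.9 p [0.5953 0.3172 0.0538] yaw -71.96048758362635 z [0.025  0.0359] g 0.03707724363511507 F [ 0.2343 -0.0551  0.5373]
brown [ 235  196  151  105 9059] [306.3428 241.2602]
brown [283 337  55   6 240] [310.225  339.0333]
red [ 283  266   70   37 1440] [316.8681 284.3299]
tea pred px (np.float64(315.8674844341693), np.float64(297.3850782624312))
holder bbox [233.096  195.0616] [387.9451 346.4324]
holder bbox [234.4042 190.4365] [389.751 342.268]
holder bbox [228.2495 193.5438] [383.1403 345.0096]
```

Call:
{"op": "carry_out", "data": {
  "steps": [
    [[-0.6,0.4,0],0,0.9],
    [[0,0,0],0,0.9],
    [[0,0,-0.8],0,0.9],
    [[0,0,-0.5],0,0.9],
    [[0,0,0],0,0.9]
  ]
}}

```text
time: 30.45
position: [0.5897, 0.3211, 0.0409]
tool_rot: [0.809, -0.588, 0.0, -0.023]
ft_force: [0.5, -0.4, -0.3]
grip_width: 0.0375
```

```bash
python3 m.py
```

```text
t 30.45 p [0.5897 0.3211 0.0409] yaw -72.00496142784584 z [0.0267 0.0363] g 0.03749918934946124 F [ 0.467  -0.4317 -0.3287]
brown [  238   191   161   109 10553] [318.4014 240.0034]
brown [280 337  79  11 616] [318.6705 341.0032]
red [ 282  266   72   37 1436] [316.7347 284.1699]
tea pred px (np.float64(315.8999079292581), np.float64(297.3423080530565))
holder bbox [236.5702 190.2647] [402.1861 351.5528]
holder bbox [237.9776 185.3207] [404.159  347.1245]
holder bbox [231.3941 188.6487] [397.0555 350.0419]
```

Call:
{"op": "carry_out", "data": {
  "steps": [
    [[0,0,-0.6],0,0.9],
    [[0,0,-0.5],0,0.9],
    [[0,0,-0.4],0,0.9],
    [[0,0,-0.2],0,0.9],
    [[0,0,0],0,0.9]
  ]
}}

```text
time: 31.0
position: [0.59, 0.3211, 0.0224]
tool_rot: [0.809, -0.588, 0.0, -0.023]
ft_force: [0.9, -0.1, -0.2]
grip_width: 0.037
```

Call:
{"op": "carry_out", "data": {
  "steps": [
    [[0,0,-0.15],0,0.9],
    [[0,0,0],0,0.5],
    [[0,0,0],0,0.45],
    [[0,0,0],0,0.4],
    [[0,0,0],0,0.35],
    [[0,0,1.5],0,0.35],
    [[0,0,3],0,0.35],
    [[0,0,4],0,0.35],
    [[0,0,4],0,0.35],
    [[0,0,0],0,0.35]
  ]
}}

```text
time: 32.0
position: [0.5897, 0.321, 0.1537]
tool_rot: [0.809, -0.588, 0.0, -0.023]
ft_force: [2.0, -0.4, 1.2]
grip_width: 0.0567
```

```bash
python3 m.py
python3 - <<'E'
from h import *
c=cams.camera("wrist"); I=c["pixels"]; hs=cv2.cvtColor(I,cv2.COLOR_RGB2HSV)
r=(((hs[...,0]<8)|(hs[...,0]>172))&(hs[...,1]>150)&(hs[...,2]>90)).astype(np.uint8)
k,l,s,ce=cv2.connectedComponentsWithStats(r); i=1+np.argmax(s[1:,4]); e=cv2.fitEllipse(cv2.convexHull(np.argwhere(l==i)[:,::-1].astype(np.int32))); print(e,"tea world z.031",w(c,*e[0],.031)[:2])
a=np.linspace(0,2*np.pi,60); p=np.array([pix(c,[.5897+.0165*np.cos(t),.3204+.0165*np.sin(t),.030]) for t in a],np.float32); print("model wax",cv2.fitEllipse(p), "z.035",pix(c,[.5897,.3204,.035]))
E
```

```text
t 32.0 p [0.5897 0.321  0.1537] yaw -72.01464991673626 z [0.0279 0.0368] g 0.05673748313220028 F [ 1.9554 -0.3629  1.1592]
brown [ 270  181  104  103 6685] [321.1883 230.4344]
red [302 220  40  38 904] [321.5277 238.2467]
tea pred px (np.float64(315.86526644395457), np.float64(297.27688122011887))
holder bbox [268.621  180.0352] [375.0872 285.6676]
holder bbox [269.5937 176.7834] [376.2923 282.6348]
holder bbox [265.3013 178.9748] [371.7858 284.6515]
((321.58734130859375, 235.91275024414062), (37.60710144042969, 40.04229736328125), 95.09270477294922) tea world z.031 [0.59   0.3201]
model wax ((321.22479248046875, 235.59945678710938), (38.97487258911133, 39.85520935058594), 93.99996185302734) z.035 (np.float64(321.10172109886787), np.float64(237.12449018916985))
```

The tea light sits at (0.590,0.320), less than 1 mm from the holder's centre, and its ellipse size matches lying flat. Next I close the drawer by pushing the bar with closed fingers.

Call:
{"op": "carry_out", "data": {
  "steps": [
    [[-1.5,-3.9,0],0,0.6],
    [[-1.5,-3.9,0],0.5,1],
    [[-1.5,-3.9,0],0.5,1],
    [[-1.5,-3.9,0],1,1],
    [[-1.5,-3.9,0],1,1],
    [[-1.5,-3.9,0],1,1],
    [[-1.5,-3.9,0],0,1],
    [[-1.3,-3.5,0],0,1],
    [[0,0,0],0,1]
  ]
}}

```text
time: 33.0
position: [0.4528, 0.0043, 0.1393]
tool_rot: [0.831, -0.556, -0.012, -0.014]
ft_force: [0.2, 0.5, -0.8]
grip_width: 0.0011
```

Call:
{"op": "carry_out", "data": {
  "steps": [
    [[0,-2.5,0],0,1],
    [[0,0,-4],0,1],
    [[0,0,-3],0,1],
    [[0,0,-1.8],0,1],
    [[0,0,-0.8],0,1],
    [[0,0,0],0,1]
  ]
}}

```text
time: 33.6
position: [0.4512, -0.0195, 0.0374]
tool_rot: [0.83, -0.558, -0.015, -0.014]
ft_force: [0.3, -0.5, 0.7]
grip_width: 0.0006
```

Call:
{"op": "carry_out", "data": {
  "steps": [
    [[1.3,0.5,-0.9],0,1],
    [[1.3,0.52,0],0,1],
    [[1.3,0.52,0],0,1],
    [[1.3,0.52,0],0,1],
    [[1.3,0.52,0],0,1],
    [[1.3,0.52,0],0,1],
    [[1.3,0.52,0],0,1],
    [[1.3,0.52,0],0,1]
  ]
}}

```text
time: 34.4
position: [0.562, 0.0278, 0.03]
tool_rot: [0.831, -0.556, -0.015, -0.013]
ft_force: [-1.6, -1.8, -1.2]
grip_width: 0.0007
```

Call:
{"op": "carry_out", "data": {
  "steps": [
    [[1.2,0.45,0],0,1],
    [[1.0,0.4,0],0,1],
    [[0.7,0.28,0],0,1],
    [[0.6,0.24,0],0,1],
    [[0.5,0.2,0],0,1]
  ]
}}

```text
time: 34.9
position: [0.6035, 0.0459, 0.0311]
tool_rot: [0.833, -0.553, -0.016, -0.01]
ft_force: [-12.2, -12.6, 9.2]
grip_width: 0.0005
```

Call:
{"op": "carry_out", "data": {
  "steps": [
    [[0.5,0.2,0],0,1],
    [[0.3,0.12,0],0,1],
    [[-0.8,-0.3,0],0,1],
    [[-1.5,-0.6,0],0,1],
    [[-1.5,-0.6,0],0,1],
    [[0,0,3],0,0.8],
    [[0,0,4.5],0,0.6],
    [[0,0,4.5],0,0.4],
    [[0,0,3],0,0.2],
    [[0,0,0],0,0.2]
  ]
}}

```text
time: 35.9
position: [0.5632, 0.0311, 0.1866]
tool_rot: [0.833, -0.553, -0.022, -0.005]
ft_force: [1.4, -0.4, -0.7]
grip_width: 0.0328
```

Run:
```python
from h import *
o=st()
c=cams.camera("wrist"); cv2.imwrite("pics/w14.png",c["pixels"][:,:,::-1])
t=cams.camera("top"); cv2.imwrite("pics/t5.png",t["pixels"][:,:,::-1])
# bar: bright low-saturation line; scan along u through middle
ut=np.array([.7385,.0928]);u=np.array([np.cos(np.radians(22)),np.sin(np.radians(22))]);n=np.array([-u[1],u[0]])
for yy in(0,.03):
  print("bar scan",[(round(s,3),c["pixels"][int(v),int(uu)].tolist()) for s in np.arange(.10,.16,.004) for uu,v in[pix(c,[*(ut-u*s+n*yy),.0465])] if 0<=v<480 and 0<=uu<640])
# jar cap + shaker in top
hs=cv2.cvtColor(t["pixels"],cv2.COLOR_RGB2HSV); r=(((hs[...,0]<8)|(hs[...,0]>172))&(hs[...,1]>150)&(hs[...,2]>90)).astype(np.uint8)
k,l,s,ce=cv2.connectedComponentsWithStats(r)
for i in range(1,k):
    if s[i,4]>60: print("red",s[i],ce[i],w(t,*ce[i],.115)[:2])
b=t["pixels"].astype(int); g=((abs(b[...,0]-b[...,2])<22)&(b.min(2)>120)).astype(np.uint8); g[:240]=0; g[318:]=0; g[:,:412]=0; g[:,514:]=0
k,l,s,ce=cv2.connectedComponentsWithStats(g)
for i in range(1,k):
    if s[i,4]>40: print("grey",s[i],ce[i],w(t,*ce[i],.098)[:2])
```

```text
t 35.9 p [0.5632 0.0311 0.1866] yaw -67.22920614421416 z [-0.0302  0.0326] g 0.032776840568348814 F [ 1.4425 -0.4154 -0.6915]
bar scan [(np.float64(0.1), [157, 157, 154]), (np.float64(0.104), [149, 149, 146]), (np.float64(0.108), [158, 160, 155]), (np.float64(0.112), [155, 156, 152]), (np.float64(0.116), [138, 141, 137]), (np.float64(0.12), [138, 139, 136]), (np.float64(0.124), [187, 187, 197]), (np.float64(0.128), [199, 199, 212]), (np.float64(0.132), [136, 140, 142]), (np.float64(0.136), [122, 124, 121]), (np.float64(0.14), [122, 126, 121]), (np.float64(0.144), [110, 113, 112]), (np.float64(0.148), [122, 125, 122]), (np.float64(0.152), [157, 159, 155]), (np.float64(0.156), [162, 165, 161])]
bar scan [(np.float64(0.1), [142, 143, 140]), (np.float64(0.104), [140, 144, 141]), (np.float64(0.108), [149, 151, 147]), (np.float64(0.112), [122, 127, 125]), (np.float64(0.116), [102, 108, 105]), (np.float64(0.12), [120, 123, 120]), (np.float64(0.124), [179, 180, 188]), (np.float64(0.128), [198, 200, 213]), (np.float64(0.132), [147, 148, 156]), (np.float64(0.136), [134, 134, 131]), (np.float64(0.14), [145, 146, 141]), (np.float64(0.144), [155, 155, 151]), (np.float64(0.148), [155, 156, 152]), (np.float64(0.152), [155, 156, 151]), (np.float64(0.156), [134, 137, 133])]
red [182 220  16  17 195] [189.5897 227.6667] [0.5759 0.2943]
red [496 266  29  25 543] [510.326 278.07 ] [ 0.4788 -0.2838]
grey [455 240  59   8 242] [492.5744 242.0826] [ 0.5454 -0.2623]
grey [442 268  17  17 210] [449.8571 275.8143] [ 0.484  -0.1812]
grey [428 297  86  21 484] [462.6364 313.6074] [ 0.4153 -0.2014]
```

Call:
{"op": "carry_out", "data": {
  "steps": [
    [[-1.5,-4,0],0,0],
    [[-1.5,-4,0],0,0],
    [[-1.5,-4,0],0,0],
    [[-1.5,-4,0],0,0],
    [[-1.5,-4,0],0,0],
    [[0,0,0],0,0],
    [[0,0,0],0,0]
  ]
}}

```text
time: 36.7
position: [0.4764, -0.1702, 0.1712]
tool_rot: [0.833, -0.552, -0.035, -0.004]
ft_force: [-0.8, -0.2, 0.5]
grip_width: 0.0861
```

```bash
cat > sh.py <<'E'
from h import *
import sys
X,Y,B=map(float,sys.argv[1:4])
o=st(); c=cams.camera("wrist"); P=c["pixels"].astype(int); cv2.imwrite("pics/sh.png",c["pixels"][:,:,::-1])
u,v=pix(c,[X,Y,B+.08]); print("pred",u,v)
g=((abs(P[...,0]-P[...,2])<25)&(P.min(2)>150)).astype(np.uint8); g[:max(0,int(v)-70)]=0; g[int(v)+70:]=0; g[:,:max(0,int(u)-80)]=0; g[:,int(u)+80:]=0
k,l,s,ce=cv2.connectedComponentsWithStats(g)
for i in range(1,k):
    if s[i,4]>300: print(s[i],ce[i],w(c,*ce[i],B+.08)[:2])
E
python3 sh.py .484 -.182 .014
python3 - <<'E'
from h import *
I=cv2.imread("pics/top0.png")[:,:,::-1]; t=cams.camera("top"); hs=cv2.cvtColor(np.ascontiguousarray(I),cv2.COLOR_RGB2HSV); r=(((hs[...,0]<8)|(hs[...,0]>172))&(hs[...,1]>150)&(hs[...,2]>90)).astype(np.uint8)
k,l,s,ce=cv2.connectedComponentsWithStats(r)
for i in range(1,k):
    if s[i,4]>60: print("red",s[i],ce[i],w(t,*ce[i],.105)[:2])
E
```

```text
t 36.7 p [ 0.4764 -0.1702  0.1712] yaw -67.13322708951326 z [-0.0532  0.0447] g 0.08611762256679029 F [-0.813  -0.2491  0.5165]
pred 343.2322510477133 241.28807039948958
[267 171  40  38 596] [287.3574 183.9866] [ 0.5056 -0.1311]
[ 323  217   46   46 1635] [345.707  239.3963] [ 0.486 -0.183]
[ 263  229  105   74 3225] [297.5783 281.6555] [ 0.4423 -0.1641]
red [332 180  17  16 212] [339.9057 187.5755] [0.6496 0.0184]
red [309 257  23  24 396] [319.6818 268.5657] [0.4993 0.0577]
```

Call:
{"op": "carry_out", "data": {
  "steps": [
    [[1,-1.3,0],0,0],
    [[0,0,0],0,0],
    [[0,0,-3],0,0],
    [[0,0,-2.5],0,0],
    [[0,0,0],0,0]
  ]
}}

```text
time: 37.3
position: [0.4883, -0.1743, 0.1147]
tool_rot: [0.836, -0.547, -0.035, -0.005]
ft_force: [-0.6, -0.2, 0.5]
grip_width: 0.0868
```

```bash
python3 sh.py .486 -.183 .014
```

```text
t 37.3 p [ 0.4883 -0.1743  0.1147] yaw -66.42722532751371 z [-0.0539  0.0463] g 0.08684144571321067 F [-0.5938 -0.1577  0.4997]
pred 331.5581477576323 283.78694161839707
[ 304  256   57   47 2215] [331.9034 280.7251] [ 0.4878 -0.1824]
[251 280  39  23 395] [266.1797 295.3924] [ 0.4636 -0.1522]
[ 251  336  128   17 1862] [307.8878 344.6896] [ 0.4446 -0.1863]
```

Call:
{"op": "carry_out", "data": {
  "steps": [
    [[-0.2,-0.9,0],0,0],
    [[0,0,-2],0,0],
    [[0,0,-1.6],0,0],
    [[0,0,-1],0,0],
    [[0,0,0],0,0]
  ]
}}

```text
time: 37.85
position: [0.4908, -0.1856, 0.0746]
tool_rot: [0.838, -0.545, -0.028, -0.005]
ft_force: [-0.4, 0.8, -0.5]
grip_width: 0.0873
```

Call:
{"op": "carry_out", "data": {
  "steps": [
    [[-0.4,0.2,-1.1],0,0],
    [[0,0,0],0,0.3],
    [[0,0,0],0,0.5],
    [[0,0,0],0,0.8],
    [[0,0,0],0,0.8],
    [[0,0,0],0,0.8],
    [[0,0,0],0,0.8],
    [[0,0,0],0,0.8],
    [[0,0,0],0,0.8],
    [[0,0,0],0,0.8]
  ],
  "squeeze": 15
}}

```text
time: 38.85
position: [0.4905, -0.1861, 0.0688]
tool_rot: [0.838, -0.545, -0.023, -0.005]
ft_force: [0.2, -0.4, 0.0]
grip_width: 0.0331
```

Call:
{"op": "carry_out", "data": {
  "steps": [
    [[0,0,1.5],0,0.85],
    [[0,0,4],0,0.85],
    [[0,0,4],0,0.85],
    [[0,0,1],0,0.85],
    [[1.2,3,0],0,0.85],
    [[1.5,3.8,0],0,0.85],
    [[1.5,3.8,0],0,0.85],
    [[1,2.7,0],0,0.85],
    [[0,0,0],0,0.85]
  ]
}}

```text
time: 39.75
position: [0.5409, -0.0492, 0.1725]
tool_rot: [0.836, -0.547, -0.027, -0.004]
ft_force: [-0.0, -0.5, -1.0]
grip_width: 0.0329
```

```bash
python3 - <<'E'
from h import *
o=st(); X,Y,Z=o["position"]
E
python3 sh.py .54 -.052 .11
```

```text
t 39.75 p [ 0.5409 -0.0492  0.1725] yaw -66.44796749913333 z [-0.0399  0.0359] g 0.0329056635123909 F [-0.0282 -0.545  -0.9949]
t 39.75 p [ 0.5409 -0.0492  0.1725] yaw -66.44796749913333 z [-0.0399  0.0359] g 0.0329056635123909 F [-0.0282 -0.545  -0.9949]
pred 319.27487117080943 309.51133434920257
[ 239  239  160   64 4334] [322.5157 259.9038] [ 0.5623 -0.0437]
[287 284  65  19 929] [319.0571 294.436 ] [ 0.5468 -0.0489]
[ 287  336   75   32 1511] [328.5903 349.0675] [ 0.5232 -0.0641]
```

Call:
{"op": "carry_out", "data": {
  "steps": [
    [[0.2,-0.1,-3],0,0.85],
    [[0,0,-3.5],0,0.85],
    [[0,0,-2.5],0,0.85],
    [[0,0,-1],0,0.85],
    [[0,0,0],0,0.85]
  ]
}}

```text
time: 40.3
position: [0.5409, -0.0557, 0.0677]
tool_rot: [0.836, -0.548, -0.026, -0.002]
ft_force: [-0.3, -0.4, -0.3]
grip_width: 0.0332
```

Call:
{"op": "carry_out", "data": {
  "steps": [
    [[0.2,0.5,0],0,0.85],
    [[0,0,0],0,0.85],
    [[0,0,-0.5],0,0.85],
    [[0,0,-0.3],0,0.85],
    [[0,0,0],0,0.85]
  ]
}}

```text
time: 40.8
position: [0.5456, -0.0522, 0.0627]
tool_rot: [0.836, -0.549, -0.023, -0.003]
ft_force: [0.2, 0.9, -1.0]
grip_width: 0.033
```

Call:
{"op": "carry_out", "data": {
  "steps": [
    [[-0.2,0.2,-0.4],0,0.85],
    [[0,0,-0.2],0,0.85],
    [[0,0,-0.15],0,0.85],
    [[0,0,0],0,0.85]
  ]
}}

```text
time: 41.2
position: [0.5436, -0.0499, 0.0551]
tool_rot: [0.836, -0.549, -0.022, -0.003]
ft_force: [0.6, -0.2, -1.4]
grip_width: 0.0329
```

Now release and rise.

Call:
{"op": "carry_out", "data": {
  "steps": [
    [[0,0,-0.15],0,0.85],
    [[0,0,0],0,0.6],
    [[0,0,0],0,0.5],
    [[0,0,0],0,0.4],
    [[0,0,0],0,0.35],
    [[0,0,0],0,0.3],
    [[0,0,2],0,0.3],
    [[0,0,4],0,0.2],
    [[0,0,4.5],0,0.1],
    [[0,0,2],0,0]
  ]
}}

```text
time: 42.2
position: [0.5409, -0.0493, 0.1793]
tool_rot: [0.835, -0.549, -0.027, -0.002]
ft_force: [0.3, 0.1, -0.3]
grip_width: 0.0774
```

Call:
{"op": "carry_out", "data": {
  "steps": [
    [[-0.5,-3,0],0,0],
    [[-1.2,-4.5,0],0,0],
    [[-1.2,-4.5,0],0,0],
    [[-1.2,-4.5,0],0,0],
    [[-1.2,-4.5,0],0,0],
    [[-0.5,-2,0],0,0],
    [[0,0,0],0,0]
  ]
}}

```text
time: 42.9
position: [0.4834, -0.288, 0.1849]
tool_rot: [0.837, -0.547, -0.02, -0.003]
ft_force: [0.7, 0.3, 0.1]
grip_width: 0.0869
```

```bash
cat > chk.py <<'E'
from h import *
o=st()
t=cams.camera("top"); cv2.imwrite("pics/tchk.png",t["pixels"][:,:,::-1])
def red(P):
    hs=cv2.cvtColor(np.ascontiguousarray(P),cv2.COLOR_RGB2HSV); r=(((hs[...,0]<8)|(hs[...,0]>172))&(hs[...,1]>150)&(hs[...,2]>90)).astype(np.uint8)
    k,l,s,ce=cv2.connectedComponentsWithStats(r); return [(ce[i].round(1).tolist(),int(s[i,4])) for i in range(1,k) if s[i,4]>60]
T0=cv2.imread("pics/top0.png")[:,:,::-1]; T1=t["pixels"]
print("red0",red(T0),"red1",red(T1))
# template shift of the shaker patch
for nm,(x0,y0,x1,y1) in {"shaker":(362,232,392,260),"jar":(304,252,338,286),"mill":(388,142,438,192),"blue":(370,292,402,320)}.items():
    pad=10; r=cv2.matchTemplate(np.ascontiguousarray(T1[y0-pad:y1+pad,x0-pad:x1+pad]),np.ascontiguousarray(T0[y0:y1,x0:x1]),cv2.TM_CCOEFF_NORMED); _,mx,_,lo=cv2.minMaxLoc(r); print(nm,"score",round(mx,3),"shift px",lo[0]-pad,lo[1]-pad)
c=cams.camera("wrist"); hs=cv2.cvtColor(c["pixels"],cv2.COLOR_RGB2HSV); r=(((hs[...,0]<8)|(hs[...,0]>172))&(hs[...,1]>150)&(hs[...,2]>60)).astype(np.uint8)
k,l,s,ce=cv2.connectedComponentsWithStats(r)
for i in range(1,k):
    if s[i,4]>200: print("wrist red",s[i],ce[i],w(c,*ce[i],.119)[:2])
cv2.imwrite("pics/wchk.png",c["pixels"][:,:,::-1])
E
python3 chk.py
```

```text
t 42.9 p [ 0.4834 -0.288   0.1849] yaw -66.37731165716512 z [-0.0296  0.0263] g 0.08693470953428946 F [0.7069 0.2618 0.119 ]
red0 [([339.9, 187.6], 212), ([319.7, 268.6], 396)] red1 [([189.6, 227.7], 199)]
shaker score 0.929 shift px -3 3
jar score 0.204 shift px -8 8
mill score 0.998 shift px 0 0
blue score 0.997 shift px 0 0
wrist red [ 287  219   63   66 3063] [317.6392 250.7258] [ 0.4826 -0.2849]
```

Call:
{"op": "carry_out", "data": {
  "steps": [
    [[-0.2,0.3,-2.5],0,0],
    [[0,0,-3],0,0],
    [[0,0,-1.8],0,0],
    [[0,0,-0.8],0,0],
    [[0,0,0],0,0]
  ]
}}

```text
time: 43.5
position: [0.4837, -0.2727, 0.1025]
tool_rot: [0.84, -0.542, -0.021, -0.005]
ft_force: [-0.3, 0.5, 0.5]
grip_width: 0.0868
```

Call:
{"op": "carry_out", "data": {
  "steps": [
    [[-0.3,-1.1,0],0,0],
    [[0,0,-0.4],0,0],
    [[0,0,0],0,0.3],
    [[0,0,0],0,0.3]
  ]
}}

```text
time: 43.9
position: [0.4826, -0.2845, 0.1009]
tool_rot: [0.841, -0.541, -0.018, -0.004]
ft_force: [0.3, 0.8, 0.0]
grip_width: 0.0781
```

Call:
{"op": "carry_out", "data": {
  "steps": [
    [[-0.1,0,-0.3],0,0.3],
    [[0,0,0],0,0.5],
    [[0,0,0],0,0.8],
    [[0,0,0],0,0.8],
    [[0,0,0],0,0.8],
    [[0,0,0],0,0.8],
    [[0,0,0],0,0.8],
    [[0,0,0],0,0.8]
  ],
  "squeeze": 20
}}

```text
time: 44.7
position: [0.4818, -0.2851, 0.0987]
tool_rot: [0.84, -0.542, -0.017, -0.004]
ft_force: [-0.7, -0.8, -0.1]
grip_width: 0.0432
```

Call:
{"op": "carry_out", "data": {
  "steps": [
    [[0,0,2],0,0.85],
    [[0,0,4.5],0,0.85],
    [[0,0,4.5],0,0.85],
    [[0,4,0],0,0.85],
    [[0.2,4.5,0],0,0.85],
    [[0.3,4.5,0],0,0.85],
    [[0.3,4.5,0],0,0.85],
    [[0.3,4.5,0],0,0.85],
    [[0.3,4.5,0],0,0.85],
    [[0.3,4,0],0,0.85]
  ]
}}

```text
time: 45.7
position: [0.4974, 0.0247, 0.2111]
tool_rot: [0.837, -0.547, -0.016, -0.005]
ft_force: [1.3, -0.1, -1.4]
grip_width: 0.0434
```

Call:
{"op": "carry_out", "data": {
  "steps": [
    [[0,2,0],0,0.85],
    [[0,0,0],0,0.85]
  ]
}}

```text
time: 45.9
position: [0.4957, 0.0507, 0.2107]
tool_rot: [0.839, -0.544, -0.018, -0.005]
ft_force: [-0.6, -0.9, -1.8]
grip_width: 0.0435
```

Call:
{"op": "carry_out", "data": {
  "steps": [
    [[0.4,0.7,-2],0,0.85],
    [[0,0,-4],0,0.85],
    [[0,0,-3],0,0.85],
    [[0,0,-1.5],0,0.85],
    [[0,0,0],0,0.85]
  ]
}}

```text
time: 46.4
position: [0.5015, 0.0548, 0.1034]
tool_rot: [0.839, -0.543, -0.015, -0.005]
ft_force: [0.2, -0.3, -1.4]
grip_width: 0.0432
```

Call:
{"op": "carry_out", "data": {
  "steps": [
    [[-0.1,0.3,-0.8],0,0.85],
    [[0,0,-0.5],0,0.85],
    [[0,0,0],0,0.85]
  ]
}}

```text
time: 46.7
position: [0.5019, 0.0561, 0.0907]
tool_rot: [0.839, -0.544, -0.013, -0.005]
ft_force: [0.0, -0.0, -0.7]
grip_width: 0.0432
```

Call:
{"op": "carry_out", "data": {
  "steps": [
    [[-0.15,0.2,-0.3],0,0.85],
    [[0,0,-0.2],0,0.85],
    [[0,0,-0.1],0,0.85],
    [[0,0,0],0,0.85]
  ]
}}

```text
time: 47.1
position: [0.5017, 0.0581, 0.0861]
tool_rot: [0.839, -0.544, -0.011, -0.006]
ft_force: [-0.9, -0.5, -0.6]
grip_width: 0.0431
```

Call:
{"op": "carry_out", "data": {
  "steps": [
    [[-0.1,0,-0.15],0,0.85],
    [[0,0,0],0,0.5],
    [[0,0,0],0,0.4],
    [[0,0,0],0,0.3],
    [[0,0,0],0,0.3],
    [[0,0,2],0,0.3],
    [[0,0,4.5],0,0.2],
    [[0,0,4.5],0,0],
    [[0,-3,0],0,0],
    [[0,-4.5,0],0,0]
  ]
}}

```text
time: 48.1
position: [0.5003, -0.0144, 0.1994]
tool_rot: [0.841, -0.541, -0.011, -0.007]
ft_force: [0.6, -0.3, -0.6]
grip_width: 0.0832
```

Call:
{"op": "carry_out", "data": {
  "steps": [
    [[0,-4.5,0],0,0],
    [[0,-4.5,0],0,0],
    [[0,-4.5,0],0,0],
    [[0,-4.5,0],0,0],
    [[0,-4.5,0],0,0],
    [[0,-4,0],0,0],
    [[0,0,0],0,0]
  ]
}}

```text
time: 48.8
position: [0.5002, -0.2953, 0.2024]
tool_rot: [0.841, -0.542, -0.006, -0.006]
ft_force: [0.5, 0.2, 0.2]
grip_width: 0.0869
```

```bash
python3 chk.py
python3 - <<'E'
from h import *
T0=cv2.imread("pics/top0.png"); T1=cv2.imread("pics/tchk.png")
f=4
for nm,(x0,y0,x1,y1) in {"shaker":(364,233,391,259),"jar":(304,252,338,286)}.items():
    a=cv2.resize(T0[y0:y1,x0:x1],None,fx=f,fy=f,interpolation=cv2.INTER_CUBIC); b=cv2.resize(T1[y0-10:y1+10,x0-10:x1+10],None,fx=f,fy=f,interpolation=cv2.INTER_CUBIC)
    r=cv2.matchTemplate(b,a,cv2.TM_CCOEFF_NORMED); _,mx,_,lo=cv2.minMaxLoc(r); print(nm,mx,lo[0]/f-10,lo[1]/f-10)
E
```

```text
t 48.8 p [ 0.5002 -0.2953  0.2024] yaw -65.6045332102488 z [-0.003   0.0169] g 0.08691420413261275 F [0.4552 0.1807 0.1713]
red0 [([339.9, 187.6], 212), ([319.7, 268.6], 396)] red1 [([189.5, 227.7], 199), ([319.8, 268.7], 397)]
shaker score 0.93 shift px -3 3
jar score 0.993 shift px 0 0
mill score 0.998 shift px 0 0
blue score 0.997 shift px 0 0
shaker 0.9386521577835083 -3.0 3.25
jar 0.9960243701934814 0.25 0.0
```

The jar is back within half a millimetre. The shaker is upright but about 8 mm off its spot, at roughly (-6,+6) mm, so I'll regrip and correct it.

Call:
{"op": "carry_out", "data": {
  "steps": [
    [[0.5,4.5,0],0,0],
    [[0.6,4.5,0],0,0],
    [[0.6,4.5,0],0,0],
    [[0.6,4.5,0],0,0],
    [[0.6,4.5,0],0,0],
    [[0.3,1.5,-2],0,0],
    [[0,0,-3],0,0],
    [[0,0,-2],0,0],
    [[0,0,0],0,0]
  ]
}}

```text
time: 49.8
position: [0.5241, -0.0251, 0.1316]
tool_rot: [0.845, -0.535, -0.011, -0.009]
ft_force: [0.5, 0.1, -0.6]
grip_width: 0.087
```

```bash
python3 sh.py .535 -.0453 0
python3 - <<'E'
from h import *
I=cv2.imread("pics/sh.png").astype(int); c=cams.camera("wrist")
u,v=map(int,pix(c,[.535,-.0453,.075])); row=I[v]; print(u,v,[row[x].tolist() for x in range(u-50,u+51,5)])
E
```

```text
t 49.8 p [ 0.5241 -0.0251  0.1316] yaw -64.64015937094706 z [-0.009  0.027] g 0.08702440946709251 F [ 0.4957  0.0623 -0.6117]
pred 355.00303527868806 257.19517729902816
[318 187  63  23 696] [346.6767 193.9066] [ 0.5687 -0.0225]
[ 335  187  100  112 6554] [391.9243 243.372 ] [ 0.5532 -0.062 ]
[ 275  199   44  104 2446] [290.926  257.8998] [ 0.5167 -0.0087]
[303 241  30  27 310] [320.8097 254.6516] [ 0.527 -0.025]
353 255 [[138, 143, 137], [133, 136, 133], [148, 152, 146], [152, 155, 153], [160, 164, 160], [167, 172, 167], [139, 143, 141], [164, 168, 169], [207, 213, 212], [223, 225, 225], [224, 226, 227], [223, 225, 225], [222, 226, 226], [214, 216, 217], [218, 221, 222], [224, 228, 227], [192, 198, 197], [178, 183, 182], [152, 159, 154], [144, 148, 143], [154, 157, 156]]
```

```bash
cat > sh2.py <<'E'
from h import *
o=st(); c=cams.camera("wrist"); P=c["pixels"].astype(int)
g=cv2.morphologyEx((P.min(2)>203).astype(np.uint8),cv2.MORPH_OPEN,np.ones((5,5)))
k,l,s,ce=cv2.connectedComponentsWithStats(g)
for i in range(1,k):
    if s[i,4]>400: 
        e=cv2.minEnclosingCircle(np.argwhere(l==i)[:,::-1].astype(np.int32)); print(s[i],ce[i],e,w(c,*ce[i],.082)[:2])
E
python3 sh2.py
```

```text
t 49.9 p [ 0.526  -0.0264  0.1336] yaw -64.6998817207334 z [-0.0044  0.0257] g 0.08673485370189182 F [-0.8485 -0.4152  0.799 ]
[  12    0   77   71 2818] [46.7044 30.5518] ((50.5, 35.0), 49.14529037475586) [0.5804 0.1672]
[475   0  36  45 889] [493.8999  18.2643] ((494.4122314453125, 21.505250930786133), 23.439647674560547) [ 0.6893 -0.0532]
[ 556    0   61   39 1324] [588.2024  19.9343] ((586.0, 17.0), 34.48197937011719) [ 0.7097 -0.0989]
[  85   13   74   61 1929] [118.7481  44.1296] ((122.64466857910156, 42.29949188232422), 39.60311508178711) [0.591  0.1283]
[ 194   12  183   71 2609] [285.1426  63.946 ] ((285.8621520996094, 60.30861282348633), 92.48233795166016) [0.6212 0.0396]
[498  29  30  35 540] [513.6593  46.4815] ((511.5, 46.5), 20.11228370666504) [ 0.6821 -0.0703]
[ 379   36  138  205 9433] [451.6392 138.7457] ((447.5, 134.0), 116.77445220947266) [ 0.6259 -0.0647]
[526 136  30  64 948] [536.4831 168.9124] ((534.5, 167.5), 31.819904327392578) [ 0.6323 -0.1184]
[   0  138  117  135 8265] [ 40.0312 226.4815] ((58.0, 205.0), 88.61725616455078) [0.4684 0.1426]
[440 233  68  40 867] [470.1615 252.6413] ((473.4546813964844, 266.4632568359375), 33.64120864868164) [ 0.5712 -0.1104]
[ 339  238   39   38 1103] [358.1777 256.2194] ((358.1383972167969, 256.31695556640625), 19.703126907348633) [ 0.5386 -0.0482]
```

Call:
{"op": "carry_out", "data": {
  "steps": [
    [[1.1,-2.0,0],0,0],
    [[0,0,0],0,0],
    [[0,0,-2.5],0,0],
    [[0,0,-2],0,0],
    [[0,0,0],0,0]
  ]
}}

```text
time: 50.45
position: [0.5419, -0.0483, 0.0954]
tool_rot: [0.844, -0.536, -0.001, -0.012]
ft_force: [0.2, -0.1, 0.4]
grip_width: 0.087
```

```bash
python3 sh2.py | sed -n '1p;/ 3[0-9][0-9]\.[0-9]* *2[0-9][0-9]\./p'
```

```text
t 50.45 p [ 0.5419 -0.0483  0.0954] yaw -64.84557365387833 z [0.0108 0.0218] g 0.08704476492031152 F [ 0.2487 -0.0995  0.4196]
```

Call:
{"op": "carry_out", "data": {
  "steps": [
    [[-0.3,0.1,-1.5],0,0],
    [[0,0,-1.3],0,0],
    [[0,0,-0.8],0,0],
    [[0,0,0],0,0.2],
    [[0,0,0],0,0.3]
  ]
}}

```text
time: 51.0
position: [0.5431, -0.048, 0.0643]
tool_rot: [0.844, -0.536, 0.004, -0.014]
ft_force: [0.9, -0.3, -0.4]
grip_width: 0.0781
```

Call:
{"op": "carry_out", "data": {
  "steps": [
    [[-0.5,0.1,-0.6],0,0.3],
    [[0,0,0],0,0.5],
    [[0,0,0],0,0.8],
    [[0,0,0],0,0.8],
    [[0,0,0],0,0.8],
    [[0,0,0],0,0.8],
    [[0,0,0],0,0.8],
    [[0,0,0],0,0.8],
    [[0,0,0],0,0.8]
  ],
  "squeeze": 15
}}

```text
time: 51.9
position: [0.5386, -0.0471, 0.0591]
tool_rot: [0.844, -0.536, 0.005, -0.014]
ft_force: [-0.3, -0.1, -0.7]
grip_width: 0.0326
```

Call:
{"op": "carry_out", "data": {
  "steps": [
    [[0,0,0.8],0,0.85],
    [[0,0,0],0,0.85],
    [[0.5,-0.3,0],0,0.85],
    [[0,0,0],0,0.85],
    [[0,0,0],0,0.85]
  ]
}}

```text
time: 52.4
position: [0.5442, -0.0505, 0.0679]
tool_rot: [0.844, -0.536, 0.005, -0.014]
ft_force: [0.2, 0.4, -0.9]
grip_width: 0.0324
```

Call:
{"op": "carry_out", "data": {
  "steps": [
    [[-0.05,0,-0.4],0,0.85],
    [[0,0,-0.25],0,0.85],
    [[0,0,-0.15],0,0.85],
    [[0,0,0],0,0.85]
  ]
}}

```text
time: 52.8
position: [0.5436, -0.0505, 0.0591]
tool_rot: [0.844, -0.536, 0.005, -0.014]
ft_force: [-0.2, -0.1, 3.1]
grip_width: 0.0321
```

Fz is now +3 N, so it has touched down. Release slowly, rise and clear the view.

Call:
{"op": "carry_out", "data": {
  "steps": [
    [[0,0,0],0,0.6],
    [[0,0,0],0,0.55],
    [[0,0,0],0,0.45],
    [[0,0,0],0,0.35],
    [[0,0,0],0,0.3],
    [[0,0,2],0,0.3],
    [[0,0,4.5],0,0.3],
    [[0,0,4.5],0,0.3],
    [[-0.5,-4,0],0,0.3],
    [[-0.5,-4.5,0],0,0.3]
  ]
}}

```text
time: 53.8
position: [0.5323, -0.132, 0.1726]
tool_rot: [0.846, -0.533, 0.004, -0.014]
ft_force: [0.4, 0.1, -0.4]
grip_width: 0.0608
```

Call:
{"op": "carry_out", "data": {
  "steps": [
    [[0,-4.5,0],0,0.3],
    [[0,-4.5,0],0,0.3],
    [[0,-4.5,0],0,0.3],
    [[0,-4,0],0,0.3],
    [[0,0,0],0,0.3]
  ]
}}

```text
time: 54.3
position: [0.5317, -0.3193, 0.1751]
tool_rot: [0.845, -0.534, 0.008, -0.013]
ft_force: [-0.5, 0.3, -0.2]
grip_width: 0.0612
```

```bash
python3 chk.py
python3 - <<'E'
from h import *
T0=cv2.imread("pics/top0.png"); T1=cv2.imread("pics/tchk.png"); f=4
a=cv2.resize(T0[233:259,364:391],None,fx=f,fy=f,interpolation=cv2.INTER_CUBIC); b=cv2.resize(T1[223:269,354:401],None,fx=f,fy=f,interpolation=cv2.INTER_CUBIC)
r=cv2.matchTemplate(b,a,cv2.TM_CCOEFF_NORMED); _,mx,_,lo=cv2.minMaxLoc(r); print("shaker",mx,lo[0]/f-10,lo[1]/f-10)
E
```

```text
t 54.3 p [ 0.5317 -0.3193  0.1751] yaw -64.5334005867951 z [0.027  0.0134] g 0.06119893356900926 F [-0.4676  0.2855 -0.1901]
red0 [([339.9, 187.6], 212), ([319.7, 268.6], 396)] red1 [([189.5, 227.7], 200), ([319.8, 268.7], 395)]
shaker score 0.97 shift px -1 0
jar score 0.993 shift px 0 0
mill score 0.998 shift px 0 0
blue score 0.997 shift px 0 0
shaker 0.982221245765686 -1.25 0.5
```

The shaker is within about 2.5 mm of its start. I'll make one last check on the drawer and hand in.

Run:
```python
from h import *
t=cams.camera("top"); ut=np.array([.7385,.0928]);u=np.array([np.cos(np.radians(22)),np.sin(np.radians(22))]);n=np.array([-u[1],u[0]])
T0=cv2.imread("pics/top0.png")
for nm,I in(("start",T0),("now",t["pixels"])):
  pr=[np.mean([I[int(round(v)),int(round(x))].min() for yy in np.arange(-.03,.031,.005) for x,v in[pix(t,[*(ut-u*s+n*yy),.0465])]]) for s in np.arange(.10,.20,.003)]
  print(nm,"bar at s=",.10+.003*int(np.argmax(pr)),max(pr))
st(); print(robot.hand_in())
```

```text
start bar at s= 0.175 160.84615384615384
now bar at s= 0.127 161.07692307692307
t 54.45 p [ 0.5307 -0.3124  0.1744] yaw -64.27960351048351 z [0.023  0.0196] g 0.060874482141023346 F [-0.4533  0.5473  0.7417]
the job is handed in; nothing more can be done
None
```

The job is done and handed in at 54.5 s, well inside the 136 s limit. I moved the spice jar and salt shaker to the board and pulled the drawer to its stop. I then put the tea light in its holder, pushed the drawer shut and put both containers back. No verdict was reported.

**Last checks:**
- **Drawer:** the handle bar moved 48 mm in from its starting position, which matches the 48 mm it stood ajar. It stopped firmly at about 17 N.
- **Tea light:** it sits less than 1 mm from the holder's centre, and its outline matches lying flat.
- **Spice jar:** back within about 0.5 mm of where it stood.
- **Salt shaker:** upright and about 2.5 mm from its start. My first return was 8 mm off, so I regripped and corrected it.
- **Pepper mill:** not moved. The blue look-alike beside the shaker has not moved either; I did not check the second one.
- **Peg:** I did not touch it, but I did not check it after shutting the drawer.

**What went wrong or disagreed:**
- **Fingertip depth:** the fingertips turned out to end about 2 cm short of the stated extent. My first try at the handle passed over the bar, and my first grip tilted the shaker by about 6° before it settled upright.
- **Tool tilt:** the tool drifted by 1 to 4° during the moves.
- **Shaker width:** its upper part gripped at 33 mm instead of the stated 44 mm. I never resolved why.

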